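Unstack a coil-former kit: core into the vise on parallels, cheeks into nests

TASK

The kit for a coil former stands stacked on the bench: set the core up for drilling and put its two cheek plates by. Lay the two steel parallels from the top of the stack on the vise bed between the jaws, both lengthwise along the jaws and as high as they lay, one close to the fixed jaw and the other where the core's opposite long edge will come; seat the aluminium core flat on both, lengthwise along the jaws and centred on them, and slide the loose jaw home so that the core is held snugly between the two jaws. Lay the large and the small brown cheek plate flat in the nest that fits each, and leave the dial gauge where it lies.

Things in the scene. Friction and masses are not known exactly. Their poses are not given: they have to be found in the camera images.
- parallel_a: one of a matched pair of dark grey steel parallels, bar 12 (x) x 60 (y) x 14 mm (z), 80 g, cross holes in its long sides; lies on top of the core, about 14 mm in x from the core's centre. Origin: centre of the underside; y along its length. Take it by its ends (60 mm). Either parallel may go in either place.
- parallel_b: the other parallel, identical, 28 mm beside the first on top of the core (origin: centre of the underside; y along its length).
- core: aluminium core block, 44 (x) x 60 (y) x 30 mm (z), 210 g, 12 mm upright bore; third in the stack, on the small cheek, under the parallels. Origin: centre of the underside. Take it by its ends (60 mm, along y): the jaws take the 44 mm width. In the vise its centre comes to x = 13 mm, underside to z = 56 mm; good centres for the parallels are x = 25 and 1 mm (vise frame).
- cheek_small: small brown phenolic cheek plate, 84 (x) x 60 (y) x 12 mm (z), 90 g, four corner holes; second from the bottom of the stack. Origin: centre of the underside. Take it across its 60 mm width (y).
- cheek_large: large brown phenolic cheek plate, 110 (x) x 66 (y) x 12 mm (z), 130 g, four corner holes; bottom of the stack, flat on the bench. The stack is 68 mm high, its parts in line with one another to a few mm. Origin: centre of the underside. Take it across its 66 mm width (y).
- vise: small grey quick-action vise fixed to the bench, base 200 x 70 x 14 mm. Origin: on the bench, mid-width; x points from sliding to fixed jaw, away from the robot. Bed (top of two steel rails): 44 mm wide, z = 42 mm. Fixed jaw: face at x = 35 mm, back at 70 mm. Both jaws are 44 mm wide (60 mm parts stick out 8 mm at each end), tops at z = 71 mm. Behind the sliding jaw nothing is above the bed.
- jaw (a joint): travel (m) of the sliding jaw, 0 open to 0.045; starts at 0 to 0.010. In the vise's frame its face is at x = -45 mm + travel, its flat back at -86 mm + travel, z = 42 to 71 mm. 0.036 is closed on the core. The half-nut is open: the jaw slides with about 5 N drag and stays where left; push the middle of its back toward the fixed jaw until it stops on the core.
- nest_large: aluminium nest plate 140 (x) x 96 x 6 mm, fixed to the bench, with four steel corner angles 8 mm high that take the large cheek (110 x 66 mm) with 4 mm to spare all round; the middles of its sides are open for the fingers. Origin: centre of the underside; x is its long way; floor at z = 6 mm. Either way round is right.
- nest_small: the like nest plate 114 (x) x 90 mm (y) for the small cheek (84 x 60 mm), 4 mm to spare all round, floor at z = 6 mm. Origin: centre of the underside; x is its long way.
- dial_gauge: round white dial gauge with a stem, about 81 x 90 x 17 mm, lying loose on the bench in front of the stack; a bystander, must not be moved. Origin: centre of the underside.
Not all that is in view belongs to the job. What is shaped like the parallel_b but purple, turquoise or yellow is not meant.

How it is judged:
At the end, for the whole second after the job is handed in: Parallels flat on the vise bed along the jaws (0.12 rad, 12 mm), one each side of the core's middle by 4 mm or more; core flat on both, square (0.05 rad), centred to 10 mm, at the fixed jaw, gap 45.5 mm or less; each cheek flat in its nest (8 mm, 0.15 rad); all at rest; gauge moved under 15 mm (z of parallel_a in the frame of vise between 0.04 and 0.0445 m and y of parallel_a in the frame of vise between -0.012 and 0.012 m and angle between the y axis of each of parallel_a, parallel_b and the y axis of vise, either way round below 0.12 rad and z of parallel_b in the frame of vise between 0.04 and 0.0445 m and y of parallel_b in the frame of vise between -0.012 and 0.012 m and ((x of parallel_a in the frame of vise above 0.017 m and x of parallel_b in the frame of vise below 0.009 m) or (x of parallel_b in the frame of vise above 0.017 m and x of parallel_a in the frame of vise below 0.009 m)) and z of core in the frame of vise between 0.054 and 0.0585 m and y of core in the frame of vise between -0.01 and 0.01 m and x of core in the frame of vise between 0.009 and 0.0155 m and angle between the x axis of core and the x axis of vise, either way round below 0.05 rad and angle between each of core, cheek_large, cheek_small's own z axis and vertical below 0.05 rad and value of joint jaw above 0.0345 m and horizontal distance between cheek_large and nest_large below 0.008 m and angle between the x axis of cheek_large and the x axis of nest_large, either way round below 0.15 rad and z of cheek_large in the frame of nest_large between 0.004 and 0.0085 m and horizontal distance between cheek_small and nest_small below 0.008 m and angle between the x axis of cheek_small and the x axis of nest_small, either way round below 0.15 rad and z of cheek_small in the frame of nest_small between 0.004 and 0.0085 m and linear speed of each of parallel_a, parallel_b, core, cheek_large, cheek_small below 0.02 m/s and distance of dial_gauge from where it was at the start of the episode below 0.015 m); the robot touches nothing.
It fails at once if the dial gauge is knocked away (15 mm or more) (distance of dial_gauge from where it was at the start of the episode above 0.015 m).
It also fails if it takes over 131 s, if anything falls off the work surface, if the arm or the gripper's body presses on something with over 40 N, if the wrist force passes 120 N, or if a joint passes its speed limit or range.

ROBOT

A 7-joint arm with a two-finger parallel gripper is mounted at the origin on a cart in front of the work surface, level with it; the furniture and walls round the work are solid. World frame = base frame: x ahead of the robot, y to its left, z up, the work surface at z = 0. Lengths are in m, angles in rad, forces in N, time in s.
With the tool pointing down it reaches from about 0.425 to 0.875 m from the base axis. Payload 4.7 kg.
Tool frame: the origin (TCP) lies between the finger pads; the fingertips stand 22 mm ahead of it and the grasp point (between the pads) lies 3 mm ahead of it; z points along the fingers, y is the line along which they close (so a half turn about z gives the same grasp; the last joint's range is limited). The gripper opens to 87 mm and grips with 3 to 60 N. Pads are 19 mm wide; open, the fingers measure 117 mm over their backs; the gripper's body (75 mm by 190 mm) begins 51 mm behind the grasp point.
Start: joints at [-1.176, 0.321, -0.07, 1.45, 0.023, 1.371, -0.057], TCP at [0.242, 0.603, 0.245] pointing down, gripper open.
Joint ranges: [-2.86, 2.86], [-0.3, 2.09], [-1.38, 1.24], [0.06, 2.45], [-1.56, 4.7], [0.09, 2.05], [-2.69, 2.69]. Speed limits (rad/s): [2.57, 2.57, 3.14, 3.14, 3.14, 3.14, 3.14].

INTERFACE

Orientations are given as a rotation vector (axis times angle).
In Python, from bench import ctrl gives the robot as it stands. The module is installed in compiled form; this text tells all that it offers.
- The arm moves only by the tool send_rows, never from a script. Its argument "motion" is a list of rows, each an object with "claw": the opening, from -1 (shut) to 1 (fully open); "slide": the shift along the tool's x, y, z in mm, a list of three; "delta_rot": the turn, a rotation vector about the tool's x, y, z in rad, a list of three. In form: [{"claw": claw, "slide": [x, y, z], "delta_rot": [ax, ay, az]}, ...]. A call has 1 to 5 rows; each row is the pose to reach, as a shift and turn from the pose commanded when the call began, along the tool's axes at that moment; what a row does not reach only later rows make up. A row lasts 1/10 s, in which the tool goes at most 50 mm and 8.59 degrees, less where a joint would pass 70% of its speed; a pose out of reach is approached as far as the arm can. A call with a gripper value outside its range is refused whole. The fingers move at their own pace and stop on an object; "grip_force" is the grip in N (left out, the last holds). Time passes only in rows, so rows that repeat a pose let the fingers close. It gives the time, the measured TCP pose, the force, the opening and the grip force at its end, in the units of the state.
- ctrl.get_state(): the state, without advancing time (a new reading comes with each control period).
- ctrl.get_image(name): name is "scene" or "top" or "wrist"; returns a dict with "color" (420x560x3 uint8, blue, green, red), "fx", "fy", "cx", "cy" (pixels), "pose" (4x4, takes a point from camera to world coordinates). Camera axes: x right, y down, z forward; pixel columns grow to the right and rows downward; lengths in m; the calibration is good to about 2 mm. A picture is of the moment at which its call begins. There is no depth.
- ctrl.close_job(): hands the job in; it is judged then, once.
The state is a dict: "time": time; "joint_positions": joint angles; "qd": joint speeds; "joint_torque": joint torques, N m; "position": TCP position; "tool_rot": TCP orientation; "ft_force": force on the tool from outside, world axes, zero at the start; "torque": the same for the moment, N m; "grip_width": opening from 0.0 (shut) to 1.0 (fully open); "grip_force": force on a finger pad.
Only numpy, scipy, OpenCV 4.12 (cv2) and the standard library are available. Lean on these libraries where they do the work, as an engineer would, in place of code of your own. Each camera call takes 0.05 s, during which the arm holds its last target. There are 200 camera calls.

## Working session

There is one attempt and no reset: what is moved stays moved. The work goes in short steps, Python scripts to look and compute and a tool call to move; the robot and the scene stay as the last step left them, time stands still between calls to the robot, and variables do not carry over. Pictures are saved under pics/ and viewed, at most 14 in all, crops included, and the job is handed in when it is done.

Besides the shell and the picture viewer there is one more tool, called by a JSON object that holds its "op" and its "data", one argument or row to a line. send_rows: Moves the arm, as the interface text tells. Its arguments: {"type":"object","properties":{"motion":{"type":"array","items":{"type":"object","properties":{"claw":{"type":"number"},"slide":{"type":"array","items":{"type":"number"}},"delta_rot":{"type":"array","items":{"type":"number"}}}}},"grip_force":{"type":"number"}},"required":["motion"]}

```bash
mkdir -p pics; cat > h.py <<'E'
import numpy as np,cv2,pickle
from bench import ctrl
from scipy.spatial.transform import Rotation as R
def snap(n,tag):
    i=ctrl.get_image(n); cv2.imwrite(f'pics/{tag}.png',i['color']); pickle.dump(i,open(f'pics/{tag}.pkl','wb')); return i
def load(tag): return pickle.load(open(f'pics/{tag}.pkl','rb'))
def atz(i,uv,z):
    P=np.array(i['pose']); d=P[:3,:3]@np.array([(uv[0]-i['cx'])/i['fx'],(uv[1]-i['cy'])/i['fy'],1]); o=P[:3,3]
    return o+d*(z-o[2])/d[2]
def proj(i,p):
    P=np.array(i['pose']); c=P[:3,:3].T@(np.array(p)-P[:3,3]); return np.array([c[0]/c[2]*i['fx']+i['cx'],c[1]/c[2]*i['fy']+i['cy']])
def tri(l):
    A=np.zeros((3,3));b=np.zeros(3)
    for i,uv in l:
        P=np.array(i['pose']); d=P[:3,:3]@np.array([(uv[0]-i['cx'])/i['fx'],(uv[1]-i['cy'])/i['fy'],1]); d/=np.linalg.norm(d)
        M=np.eye(3)-np.outer(d,d); A+=M;b+=M@P[:3,3]
    return np.linalg.solve(A,b)
E
python3 - <<'E'
from h import *
s=ctrl.get_state();print({k:np.round(v,3) for k,v in s.items()})
for n in ['scene','top','wrist']:
    i=snap(n,n+'0'); print(n,i['fx'],i['cx'],i['cy'],np.round(i['pose'],3).tolist())
    cv2.imwrite(f'pics/{n}0v.png',cv2.resize(i['color'],(800,600),interpolation=cv2.INTER_CUBIC))
E
```

```text
{'time': np.float64(0.0), 'joint_positions': array([-1.176,  0.322, -0.07 ,  1.452,  0.023,  1.371, -0.057]), 'qd': array([-0.001, -0.001,  0.001, -0.002,  0.001,  0.001, -0.001]), 'joint_torque': array([ 0.0000e+00, -4.9129e+01, -4.0300e-01, -3.1252e+01, -6.4000e-02,
        4.4000e-02,  0.0000e+00]), 'position': array([0.241, 0.603, 0.243]), 'tool_rot': array([-5.950e-01, -3.085e+00,  3.000e-03]), 'ft_force': array([ 0.432,  0.531, -0.016]), 'torque': array([-0.006,  0.027,  0.04 ]), 'grip_force': np.float64(0.0), 'grip_width': np.float64(1.002)}
scene 443.2263023722201 286.47936224256256 201.78623308589914 [[0.528, -0.505, 0.683, -0.04], [-0.849, -0.33, 0.413, -0.263], [0.017, -0.798, -0.603, 0.572], [0.0, 0.0, 0.0, 1.0]]
top 399.80518168818924 284.3444005874229 211.73914633602885 [[0.016, -0.992, 0.125, 0.433], [-1.0, -0.016, 0.001, 0.097], [0.001, -0.125, -0.992, 0.903], [0.0, 0.0, 0.0, 1.0]]
wrist 294.887458228688 279.2137517649802 214.67765440477334 [[0.372, 0.897, 0.241, 0.175], [0.928, -0.359, -0.097, 0.629], [-0.001, 0.26, -0.966, 0.384], [0.0, 0.0, 0.0, 1.0]]
```

View pics/top0v.png

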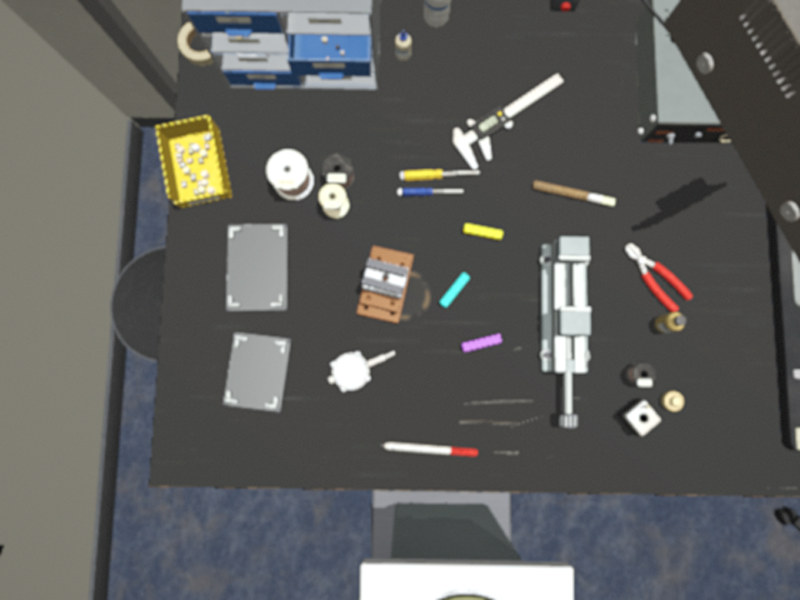

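View pics/scene0v.png

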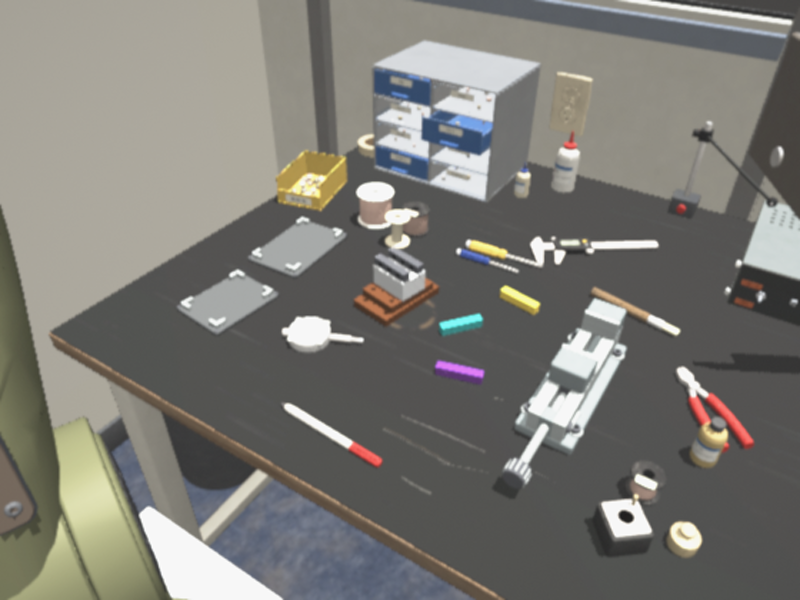

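Top view: stack at about (388,283), vise (570,310), nests at (257,267) and (257,372), gauge (350,371). Candidates for the parallels: the two grey bars on the core at (385,275). The look-alikes are yellow (483,231), turquoise (455,290) and purple (482,342). I choose the grey ones on the stack.

```bash
python3 - <<'E'
from h import *
t=load('top0')
k=560/800
for n,p,z in [('stack',(388,280),.068),('nA',(257,267),.006),('nB',(257,372),.006),('fix',(573,248),.071),('slid',(574,320),.071),('gauge',(350,371),.017)]:
    print(n,np.round(atz(t,(p[0]*k,p[1]*k),z),3))
E
```

```text
stack [0.571 0.126 0.068]
nA [0.599 0.337 0.006]
nB [0.433 0.329 0.006]
fix [ 0.623 -0.148  0.071]
slid [ 0.516 -0.148  0.071]
gauge [0.437 0.183 0.017]
```

{"op": "send_rows", "data": {
  "motion": [
    {"claw":1,"slide":[0,0,0],"delta_rot":[0,0,0]}
  ]
}}

```text
time: 0.25
position: [0.2415, 0.6032, 0.2441]
tool_rot: [-0.595, -3.085, 0.001]
ft_force: [0.4, 0.1, 0.3]
grip_width: 1.0
grip_force: 0.0
```

{"op": "send_rows", "data": {
  "motion": [
    {"claw":1,"slide":[-190,-140,0],"delta_rot":[0,0,-0.381]},
    {"claw":1,"slide":[-190,-140,0],"delta_rot":[0,0,-0.381]},
    {"claw":1,"slide":[-190,-140,0],"delta_rot":[0,0,-0.381]},
    {"claw":1,"slide":[-190,-140,0],"delta_rot":[0,0,-0.381]},
    {"claw":1,"slide":[-190,-140,0],"delta_rot":[0,0,-0.381]}
  ]
}}

```text
time: 0.75
position: [0.3681, 0.3994, 0.2447]
tool_rot: [0.005, 3.141, -0.001]
ft_force: [-0.1, 0.3, -0.6]
grip_width: 1.002
grip_force: 0.0
```

{"op": "send_rows", "data": {
  "motion": [
    {"claw":1,"slide":[-80,-100,20],"delta_rot":[0,0,0]},
    {"claw":1,"slide":[-80,-100,20],"delta_rot":[0,0,0]},
    {"claw":1,"slide":[-80,-100,20],"delta_rot":[0,0,0]},
    {"claw":1,"slide":[-80,-100,20],"delta_rot":[0,0,0]}
  ]
}}

```text
time: 1.15
position: [0.4492, 0.2973, 0.2239]
tool_rot: [0.014, 3.141, -0.004]
ft_force: [0.3, 0.3, 0.0]
grip_width: 1.0
grip_force: 0.0
```

```bash
python3 - <<'E'
from h import *
s=ctrl.get_state();print(s['time'],np.round(s['position'],4),np.round(s['tool_rot'],3))
i=snap('wrist','w1')
cv2.imwrite('pics/w1v.png',cv2.resize(i['color'],(800,600),interpolation=cv2.INTER_CUBIC))
E
```

```text
1.15 [0.4492 0.2973 0.2239] [ 0.014  3.141 -0.004]
```

{"op": "send_rows", "data": {
  "motion": [
    {"claw":1,"slide":[-100,-176,20],"delta_rot":[0,0,0]},
    {"claw":1,"slide":[-100,-176,20],"delta_rot":[0,0,0]},
    {"claw":1,"slide":[-100,-176,20],"delta_rot":[0,0,0]},
    {"claw":1,"slide":[-100,-176,20],"delta_rot":[0,0,0]},
    {"claw":1,"slide":[-100,-176,20],"delta_rot":[0,0,0]}
  ]
}}

```text
time: 1.7
position: [0.5483, 0.1203, 0.2043]
tool_rot: [0.013, 3.14, -0.006]
ft_force: [0.4, -0.3, 0.4]
grip_width: 0.997
grip_force: 0.0
```

```bash
python3 - <<'E'
from h import *
s=ctrl.get_state();print(s['time'],np.round(s['position'],4),np.round(s['tool_rot'],3))
i=snap('wrist','w2')
cv2.imwrite('pics/w2v.png',cv2.resize(i['color'],(800,600),interpolation=cv2.INTER_CUBIC))
E
```

```text
1.7 [0.5483 0.1203 0.2043] [ 0.013  3.14  -0.006]
```

View pics/w1v.png

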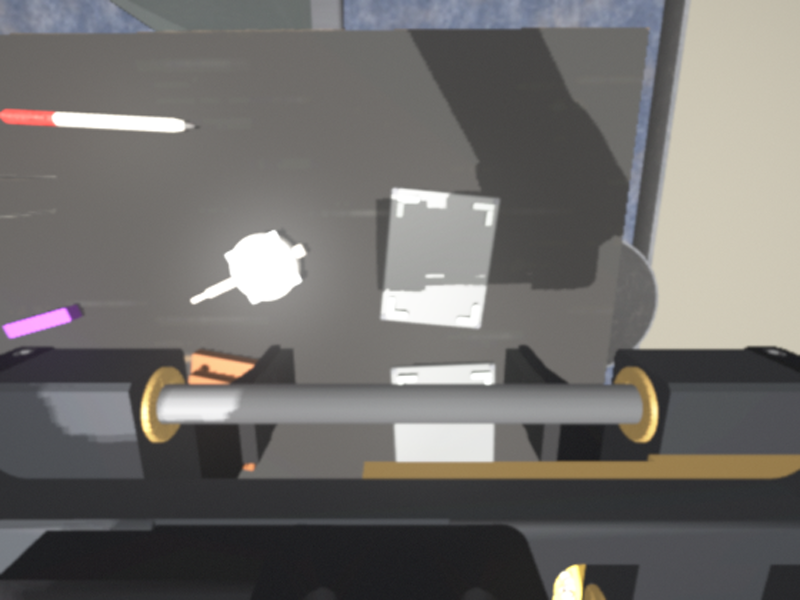

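View pics/w2v.png

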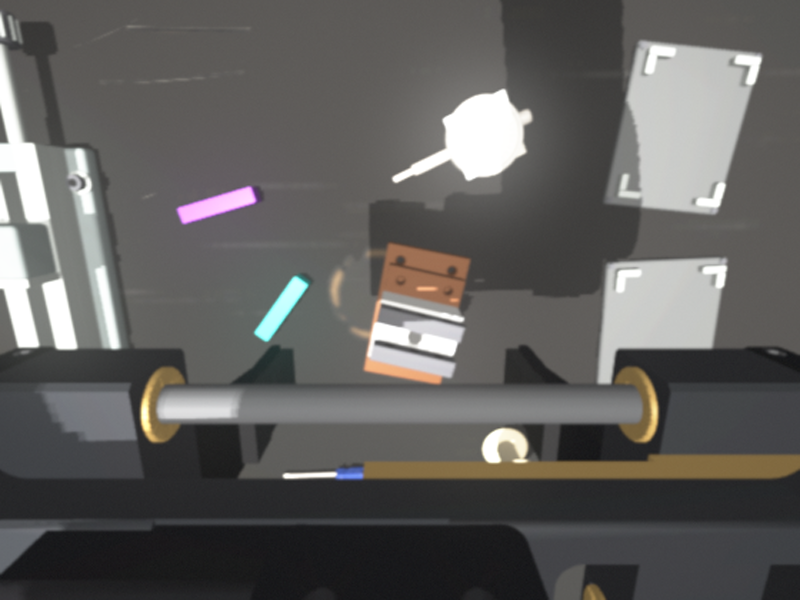

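Wrist w1/w2: gripper hides the lower half. The stack lies at (420,315) in w2 with the gauge at (485,135); nest_small is upper right and nest_large below it. I'll take shots from further out so that everything falls in the clear half.

{"op": "send_rows", "data": {
  "motion": [
    {"claw":1,"slide":[-110,0,0],"delta_rot":[0,0,0]},
    {"claw":1,"slide":[-110,0,0],"delta_rot":[0,0,0]},
    {"claw":1,"slide":[-110,0,0],"delta_rot":[0,0,0]},
    {"claw":1,"slide":[-110,0,0],"delta_rot":[0,0,0]}
  ]
}}

```text
time: 2.15
position: [0.6561, 0.1297, 0.2032]
tool_rot: [0.005, -3.14, -0.0]
ft_force: [0.1, -0.4, 0.5]
grip_width: 1.002
grip_force: 0.0
```

```bash
python3 -c "
from h import *
snap('wrist','w3')"
```

{"op": "send_rows", "data": {
  "motion": [
    {"claw":1,"slide":[0,110,0],"delta_rot":[0,0,0]},
    {"claw":1,"slide":[0,110,0],"delta_rot":[0,0,0]},
    {"claw":1,"slide":[0,110,0],"delta_rot":[0,0,0]},
    {"claw":1,"slide":[0,110,0],"delta_rot":[0,0,0]}
  ]
}}

```text
time: 2.6
position: [0.6531, 0.2425, 0.205]
tool_rot: [0.013, -3.14, -0.004]
ft_force: [0.2, -0.6, -0.4]
grip_width: 0.999
grip_force: 0.0
```

```bash
python3 -c "
from h import *
snap('wrist','w4')"
```

{"op": "send_rows", "data": {
  "motion": [
    {"claw":1,"slide":[-40,-160,0],"delta_rot":[0,0,0]},
    {"claw":1,"slide":[-40,-160,0],"delta_rot":[0,0,0]},
    {"claw":1,"slide":[-40,-160,0],"delta_rot":[0,0,0]},
    {"claw":1,"slide":[-40,-160,0],"delta_rot":[0,0,0]}
  ]
}}

```text
time: 3.05
position: [0.6963, 0.0646, 0.2058]
tool_rot: [0.02, 3.14, -0.01]
ft_force: [-0.0, -0.2, 0.4]
grip_width: 1.003
grip_force: 0.0
```

{"op": "send_rows", "data": {
  "motion": [
    {"claw":1,"slide":[0,-150,0],"delta_rot":[0,0,0]},
    {"claw":1,"slide":[0,-150,0],"delta_rot":[0,0,0]},
    {"claw":1,"slide":[0,-150,0],"delta_rot":[0,0,0]},
    {"claw":1,"slide":[0,-150,0],"delta_rot":[0,0,0]}
  ]
}}

```text
time: 3.45
position: [0.6933, -0.0878, 0.2059]
tool_rot: [0.026, 3.141, -0.013]
ft_force: [0.1, -1.1, -1.0]
grip_width: 0.997
grip_force: 0.0
```

```bash
python3 -c "
from h import *
snap('wrist','w5')"
```

{"op": "send_rows", "data": {
  "motion": [
    {"claw":1,"slide":[0,-110,0],"delta_rot":[0,0,0]},
    {"claw":1,"slide":[0,-110,0],"delta_rot":[0,0,0]},
    {"claw":1,"slide":[0,-110,0],"delta_rot":[0,0,0]},
    {"claw":1,"slide":[0,-110,0],"delta_rot":[0,0,0]}
  ]
}}

```text
time: 3.9
position: [0.6945, -0.1872, 0.205]
tool_rot: [-0.01, -3.141, 0.002]
ft_force: [-0.7, 0.0, -0.7]
grip_width: 0.998
grip_force: 0.0
```

```bash
python3 - <<'E'
from h import *
snap('wrist','w6')
L=[load(f'w{k}')['color'][:245] for k in (3,4,5,6)]
print(np.round(ctrl.get_state()['position'],4))
for a,b,n in((0,1,'c34'),(2,3,'c56')):
    v=np.vstack([L[a],L[b]]); cv2.imwrite(f'pics/{n}.png',cv2.resize(v,(685,600),interpolation=cv2.INTER_CUBIC))
E
```

```text
[ 0.6954 -0.1836  0.2048]
```

View pics/c34.png

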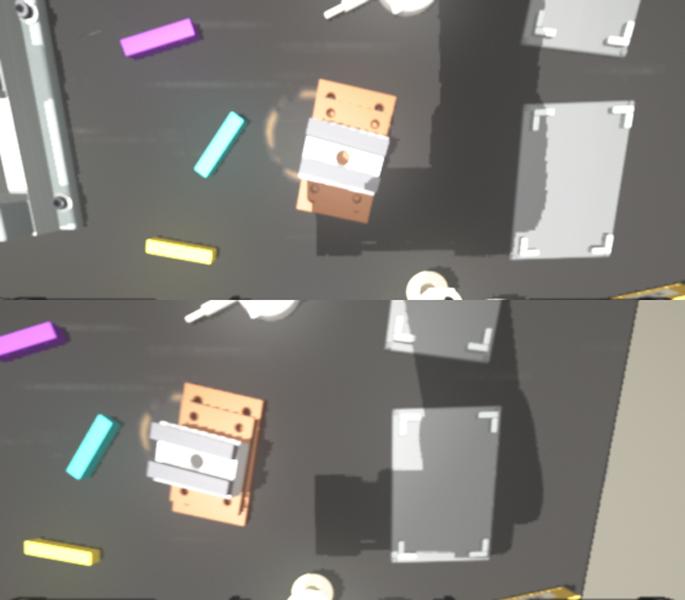

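View pics/c56.png

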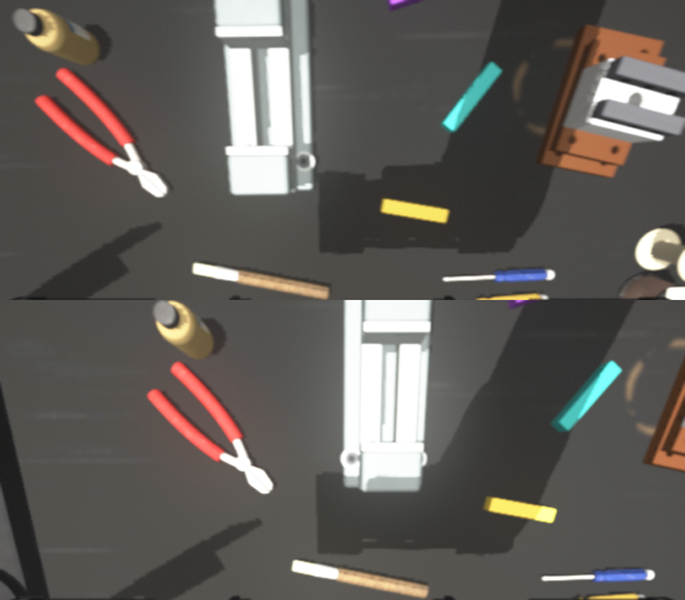

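c34: stack with the two grey bars at (345,155) top and (198,458) below; nest_large is at (572,180)/(445,485). c56: the vise's fixed jaw is at (260,170)/(392,467) and the sliding jaw at (250,15)/(397,312). Next, one enlarged crop each of stack and vise.

```bash
python3 - <<'E'
from h import *
def crop(t,u,v,w=100,h=130,k=4):
    c=load(t)['color'][v:v+h,u:u+w]; return cv2.resize(c,None,fx=k,fy=k,interpolation=cv2.INTER_CUBIC)
cv2.imwrite('pics/s34.png',np.hstack([crop('w3',235,60),crop('w4',115,62)]))
cv2.imwrite('pics/v56.png',np.hstack([crop('w5',168,0,100,165,3.6),crop('w6',270,0,100,165,3.6)]))
E
```

```text
(no output)
```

View pics/s34.png

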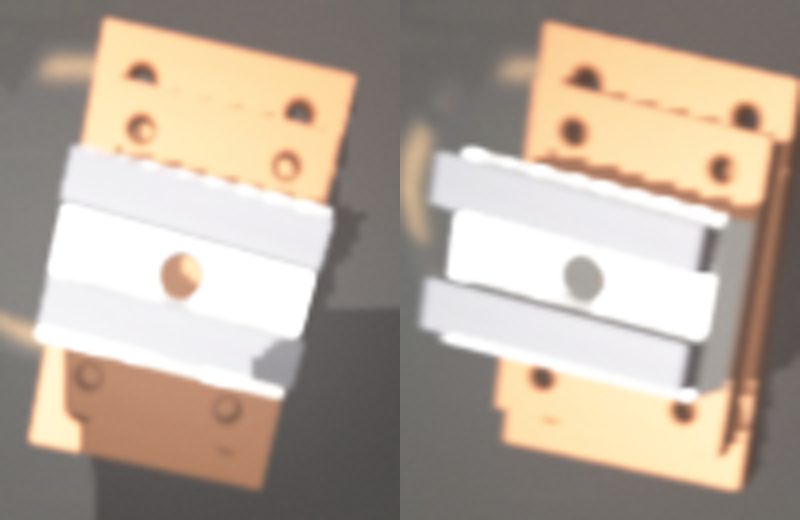

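View pics/v56.png

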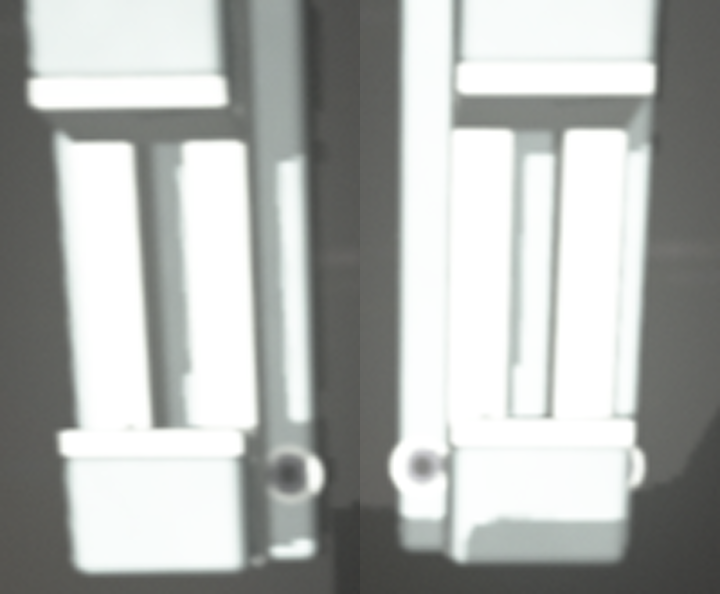

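s34: grey parallels at left-crop (195,200) and (170,335), core bore at (181,276), matching the description. v56: fixed-jaw plate at (150,442) left and (540,432) right, sliding-jaw plate at (127,92) and (556,78).

```bash
cat > m.py <<'E'
from h import *
w={k:load(f'w{k}') for k in (1,2,3,4,5,6)}
s3=lambda p:(w[3],((p[0])/4-.4+235,p[1]/4-.4+60))
s4=lambda p:(w[4],((p[0]-400)/4-.4+115,p[1]/4-.4+62))
v5=lambda p:(w[5],(p[0]/3.6-.4+168,p[1]/3.6-.4))
v6=lambda p:(w[6],((p[0]-360)/3.6-.4+270,p[1]/3.6-.4))
E
python3 - <<'E'
from m import *
def fit(name,A,B,a,b,z):
    T=np.array([tri([a(p),b(q)]) for p,q in zip(A,B)]); print(name,'tri z',np.round(T[:,2],4),'ctr',np.round(T.mean(0),4))
    for s,P in((a,A),(b,B)):
        X=np.array([atz(*s(p),z)[:2] for p in P]); 
        print('  atz ctr',np.round(X.mean(0),4),'sides',np.round(np.linalg.norm(X-np.roll(X,-1,0),axis=1),4),'ang01',np.round(np.degrees(np.arctan2(*(X[1]-X[0])[::-1])),2))
fit('bar1',[(73,147),(333,212),(326,262),(63,200)],[(435,153),(705,225),(697,268),(430,203)],s3,s4,.068)
fit('bar2',[(50,278),(305,340),(297,367),(38,330)],[(427,280),(690,345),(686,390),(420,325)],s3,s4,.068)
fit('bore',[(181,276)],[(583,278)],s3,s4,.054)
fit('large',[(105,18),(355,73),(262,488),(28,440)],[(545,22),(800,80),(742,490),(503,440)],s3,s4,.012)
fit('fixface',[(60,432),(243,432),(243,572),(73,572)],[(452,422),(635,420),(625,560),(455,562)],v5,v6,.071)
fit('slideplate',[(28,108),(225,106)],[(457,94),(655,94)],v5,v6,.071)
fit('rails far',[(78,430),(255,428)],[(452,417),(610,417)],v5,v6,.042)
fit('rails near',[(65,142),(245,140)],[(455,130),(625,130)],v5,v6,.042)
# nests from c34 picks (z=.006)
c=lambda k,p:(w[k],(p[0]/1.2232-.4,p[1]/1.2245-.4-(245 if k==4 else 0)))
for n,k,P in [('NL',3,[(525,104),(634,101),(612,258),(511,259)]),('NL',4,[(392,408),(501,405),(488,560),(391,562)])]:
    X=np.array([atz(*c(k,p),.006)[:2] for p in P]); print(n,np.round(X.mean(0),4),np.round(np.linalg.norm(X-np.roll(X,-1,0),axis=1),4),np.round(np.degrees(np.arctan2(*(X[3]-X[0])[::-1])),2),np.round(np.degrees(np.arctan2(*(X[2]-X[1])[::-1])),2))
r=560/800
for n,k,P in [('NS',2,[(640,41),(761,53),(717,214),(605,205)]),('NS',1,[(392,187),(499,199),(481,328),(381,320)])]:
    X=np.array([atz(w[k],(p[0]*r-.3,p[1]*r-.3),.006)[:2] for p in P]); print(n,np.round(X.mean(0),4),np.round(np.linalg.norm(X-np.roll(X,-1,0),axis=1),4),np.round(np.degrees(np.arctan2(*(X[3]-X[0])[::-1])),2),np.round(np.degrees(np.arctan2(*(X[2]-X[1])[::-1])),2))
E
```

```text
bar1 tri z [0.0717 0.0694 0.0722 0.0717] ctr [0.5645 0.1343 0.0713]
  atz ctr [0.5637 0.1343] sides [0.0588 0.0107 0.06   0.0112] ang01 76.95
  atz ctr [0.5647 0.133 ] sides [0.0601 0.0096 0.0598 0.0107] ang01 75.96
bar2 tri z [0.0705 0.0689 0.0696 0.0702] ctr [0.5908 0.1286 0.0698]
  atz ctr [0.5902 0.1285] sides [0.0592 0.0062 0.0596 0.0117] ang01 76.94
  atz ctr [0.5914 0.1278] sides [0.06   0.0103 0.0612 0.0103] ang01 76.63
bore tri z [0.0555] ctr [0.5785 0.1302 0.0555]Traceback (most recent call last):
  File "<stdin>", line 9, in <module>
  File "<stdin>", line 6, in fit
IndexError: index 1 is out of bounds for axis 0 with size 1
```

```bash
python3 - <<'E'
from m import *
def fit(name,A,B,a,b,z):
    T=np.array([tri([a(p),b(q)]) for p,q in zip(A,B)]); print(name,'tri z',np.round(T[:,2],4),'ctr',np.round(T.mean(0),4))
    for s,P in((a,A),(b,B)):
        X=np.array([atz(*s(p),z)[:2] for p in P]); 
        print('  atz',np.round(X,4).tolist(),'ctr',np.round(X.mean(0),4),'ang01',np.round(np.degrees(np.arctan2(*(X[1]-X[0])[::-1])),2))
fit('large',[(105,18),(355,73),(262,488),(28,440)],[(545,22),(800,80),(742,490),(503,440)],s3,s4,.012)
fit('fixface',[(60,432),(243,432),(243,572),(73,572)],[(452,422),(635,420),(625,560),(455,562)],v5,v6,.071)
fit('slideplate',[(28,108),(225,106)],[(457,94),(655,94)],v5,v6,.071)
fit('rails far',[(78,430),(255,428)],[(452,417),(625,417)],v5,v6,.042)
fit('rails near',[(65,142),(245,140)],[(455,130),(630,130)],v5,v6,.042)
c=lambda k,p:(w[k],(p[0]/1.2232-.4,p[1]/1.2245-.4-(245 if k==4 else 0)))
def rep(n,X): X=X[:,:2]; print(n,np.round(X.mean(0),4),np.round(np.linalg.norm(X-np.roll(X,-1,0),axis=1),4),[np.round(np.degrees(np.arctan2(*(X[i]-X[j])[::-1])),2) for i,j in((3,0),(2,1))])
for k,P in [(3,[(525,104),(634,101),(612,258),(511,259)]),(4,[(392,408),(501,405),(488,560),(391,562)])]:
    rep('NL',np.array([atz(*c(k,p),.006) for p in P]))
r=560/800
for k,P in [(2,[(640,41),(761,53),(717,214),(605,205)]),(1,[(392,187),(499,199),(481,328),(381,320)])]:
    rep('NS',np.array([atz(w[k],(p[0]*r-.3,p[1]*r-.3),.006) for p in P]))
E
```

```text
large tri z [0.0147 0.0134 0.013  0.0146] ctr [0.5748 0.1318 0.0139]
  atz [[0.514, 0.1107], [0.5268, 0.1752], [0.6349, 0.1534], [0.6216, 0.0877]] ctr [0.5743 0.1318] ang01 78.81
  atz [[0.5147, 0.1098], [0.5279, 0.1748], [0.6358, 0.1531], [0.6222, 0.0868]] ctr [0.5751 0.1311] ang01 78.49
fixface tri z [0.0693 0.0681 0.0713 0.0723] ctr [ 0.6242 -0.1499  0.0702]
  atz [[0.607, -0.1719], [0.6078, -0.1266], [0.6419, -0.1285], [0.6412, -0.172]] ctr [ 0.6245 -0.1497] ang01 89.04
  atz [[0.6073, -0.1725], [0.6072, -0.1276], [0.6409, -0.1284], [0.6411, -0.1715]] ctr [ 0.6241 -0.15  ] ang01 90.25
slideplate tri z [0.0715 0.0709] ctr [ 0.5363 -0.1494  0.0712]
  atz [[0.536, -0.1722], [0.5364, -0.1268]] ctr [ 0.5362 -0.1495] ang01 89.44
  atz [[0.5362, -0.172], [0.5365, -0.1268]] ctr [ 0.5363 -0.1494] ang01 89.64
rails far tri z [0.0563 0.0519] ctr [ 0.6056 -0.149   0.0541]
  atz [[0.605, -0.176], [0.6053, -0.1276]] ctr [ 0.6052 -0.1518] ang01 89.66
  atz [[0.6044, -0.1711], [0.6047, -0.1242]] ctr [ 0.6045 -0.1476] ang01 89.65
rails near tri z [0.0472 0.0422] ctr [ 0.5359 -0.1488  0.0447]
  atz [[0.5348, -0.1726], [0.5352, -0.1265]] ctr [ 0.535  -0.1495] ang01 89.51
  atz [[0.5351, -0.1709], [0.5354, -0.1264]] ctr [ 0.5352 -0.1486] ang01 89.64
NL [0.6002 0.3385] [0.0941 0.1402 0.0974 0.1386] [np.float64(2.08), np.float64(3.44)]
NL [0.6001 0.3359] [0.0951 0.1396 0.0944 0.1391] [np.float64(2.13), np.float64(1.82)]
NS [0.4344 0.3304] [0.0877 0.1127 0.0888 0.1136] [np.float64(-5.73), np.float64(-5.2)]
NS [0.4339 0.3302] [0.0885 0.1119 0.0894 0.114 ] [np.float64(-5.68), np.float64(-5.21)]
```

{"op": "send_rows", "data": {
  "motion": [
    {"claw":1,"slide":[0,0,0],"delta_rot":[0,0,0]},
    {"claw":1,"slide":[0,0,0],"delta_rot":[0,0,0]},
    {"claw":1,"slide":[0,0,0],"delta_rot":[0,0,0]}
  ]
}}

```text
time: 4.25
position: [0.6965, -0.1808, 0.2046]
tool_rot: [-0.005, 3.141, 0.001]
ft_force: [-0.0, 0.3, -1.4]
grip_width: 1.0
grip_force: 0.0
```

```bash
cat > plan.py <<'E'
# yaw = world angle (deg) of tool y minus 90; prints slide (mm, in previous waypoint's tool axes) and z-turn
import numpy as np
def plan(wps):
    for a,b in zip(wps,wps[1:]):
        d=(np.array(b[:3])-np.array(a[:3]))*1000; t=np.radians(a[3])
        x=np.array([-np.cos(t),-np.sin(t)]); y=np.array([-np.sin(t),np.cos(t)])
        print(b,'slide',np.round([d[:2]@x,d[:2]@y,-d[2]],1),'rz',round(-np.radians(b[3]-a[3]),3),'dist',round(np.linalg.norm(d)))
E
python3 - <<'E'
from h import *; from plan import *
s=ctrl.get_state(); p=s['position']; M=R.from_rotvec(s['tool_rot']).as_matrix(); print(np.round(p,4),np.round(M,3).tolist())
c=(*np.round(p,4),0)
plan([c,(.615,-.03,.16,-13.4),(.5641,.1337,.14,-13.4),(.5641,.1337,.078,-13.4)])
E
```

```text
[ 0.6965 -0.1808  0.2046] [[-1.0, -0.003, 0.0], [-0.003, 1.0, 0.001], [-0.0, 0.001, -1.0]]
(0.615, -0.03, 0.16, -13.4) slide [ 81.5 150.8  44.6] rz 0.234 dist 177
(0.5641, 0.1337, 0.14, -13.4) slide [ 87.5 147.4  20. ] rz -0.0 dist 173
(0.5641, 0.1337, 0.078, -13.4) slide [ 0.  0. 62.] rz -0.0 dist 62
```

{"op": "send_rows", "data": {
  "motion": [
    {"claw":1,"slide":[81,151,44],"delta_rot":[0,0,0.234]},
    {"claw":1,"slide":[81,151,44],"delta_rot":[0,0,0.234]},
    {"claw":1,"slide":[81,151,44],"delta_rot":[0,0,0.234]},
    {"claw":1,"slide":[81,151,44],"delta_rot":[0,0,0.234]},
    {"claw":1,"slide":[81,151,44],"delta_rot":[0,0,0.234]}
  ]
}}

```text
time: 4.75
position: [0.613, -0.025, 0.1594]
tool_rot: [-0.352, -3.118, -0.005]
ft_force: [0.5, -0.7, -0.6]
grip_width: 1.001
grip_force: 0.0
```

{"op": "send_rows", "data": {
  "motion": [
    {"claw":1,"slide":[87.5,147.5,20],"delta_rot":[0,0,0]},
    {"claw":1,"slide":[87.5,147.5,20],"delta_rot":[0,0,0]},
    {"claw":1,"slide":[87.5,147.5,20],"delta_rot":[0,0,0]},
    {"claw":1,"slide":[87.5,147.5,20],"delta_rot":[0,0,0]},
    {"claw":1,"slide":[87.5,147.5,20],"delta_rot":[0,0,0]}
  ]
}}

```text
time: 5.25
position: [0.5628, 0.1369, 0.1404]
tool_rot: [-0.354, -3.121, -0.003]
ft_force: [0.3, 0.1, 0.0]
grip_width: 0.998
grip_force: 0.0
```

{"op": "send_rows", "data": {
  "motion": [
    {"claw":1,"slide":[0,0,0],"delta_rot":[0,0,0]},
    {"claw":1,"slide":[0,0,0],"delta_rot":[0,0,0]},
    {"claw":1,"slide":[0,0,0],"delta_rot":[0,0,0]},
    {"claw":1,"slide":[0,0,0],"delta_rot":[0,0,0]}
  ]
}}

```text
time: 5.65
position: [0.5647, 0.1302, 0.1408]
tool_rot: [0.37, 3.119, -0.0]
ft_force: [0.1, -0.1, 0.3]
grip_width: 1.002
grip_force: 0.0
```

```bash
cat > where.py <<'E'
from h import *; from plan import *
import sys
s=ctrl.get_state(); M=R.from_rotvec(s['tool_rot']).as_matrix(); yaw=np.degrees(np.arctan2(M[1,1],M[0,1]))-90
c=(*np.round(s['position'],4),round(yaw,2)); print(round(s['time'],2),c,'tilt',np.round(M[:2,2],3),'F',np.round(s['ft_force'],1),'grip',round(s['grip_width'],3),round(s['grip_force'],1))
w=[c]+[tuple(map(float,a.split(','))) for a in sys.argv[1:]]
plan(w)
E
python3 where.py .5641,.1337,.078,-13.4
```

```text
5.65 (np.float64(0.5647), np.float64(0.1302), np.float64(0.1408), np.float64(-13.53)) tilt [ 0. -0.] F [ 0.1 -0.1  0.3] grip 1.002 0.0
(0.5641, 0.1337, 0.078, -13.4) slide [ 1.4  3.3 62.8] rz -0.002 dist 63
```

{"op": "send_rows", "data": {
  "motion": [
    {"claw":1,"slide":[1,3,40],"delta_rot":[0,0,0]},
    {"claw":1,"slide":[1,3,63],"delta_rot":[0,0,0]},
    {"claw":1,"slide":[1,3,63],"delta_rot":[0,0,0]},
    {"claw":1,"slide":[1,3,63],"delta_rot":[0,0,0]}
  ]
}}

```text
time: 6.05
position: [0.5642, 0.1343, 0.0779]
tool_rot: [0.368, 3.12, -0.001]
ft_force: [-0.3, -0.1, 0.2]
grip_width: 1.001
grip_force: 0.0
```

{"op": "send_rows", "data": {
  "motion": [
    {"claw":-1,"slide":[0,0,0],"delta_rot":[0,0,0]},
    {"claw":-1,"slide":[0,0,0],"delta_rot":[0,0,0]},
    {"claw":-1,"slide":[0,0,0],"delta_rot":[0,0,0]},
    {"claw":-1,"slide":[0,0,0],"delta_rot":[0,0,0]},
    {"claw":-1,"slide":[0,0,0],"delta_rot":[0,0,0]}
  ],
  "grip_force": 25
}}

```text
time: 6.55
position: [0.5641, 0.1348, 0.0782]
tool_rot: [0.366, 3.119, 0.0]
ft_force: [-0.7, -1.1, 2.9]
grip_width: 0.685
grip_force: 25.0
```

```bash
python3 where.py .5641,.1337,.13,-13.4 .585,-.03,.14,-0.4 .597,-.1497,.11,-.4 .597,-.1497,.067,-.4
```

```text
6.55 (np.float64(0.5641), np.float64(0.1348), np.float64(0.0782), np.float64(-13.39)) tilt [0.001 0.   ] F [-0.7 -1.1  2.9] grip 0.685 25.0
(0.5641, 0.1337, 0.13, -13.4) slide [ -0.3  -1.1 -51.8] rz 0.0 dist 52
(0.585, -0.03, 0.14, -0.4) slide [ -58.3 -154.4  -10. ] rz -0.227 dist 165
(0.597, -0.1497, 0.11, -0.4) slide [ -12.8 -119.6   30. ] rz -0.0 dist 124
(0.597, -0.1497, 0.067, -0.4) slide [ 0.  0. 43.] rz -0.0 dist 43
```

{"op": "send_rows", "data": {
  "motion": [
    {"claw":-1,"slide":[0,0,-30],"delta_rot":[0,0,0]},
    {"claw":-1,"slide":[0,-1,-52],"delta_rot":[0,0,0]},
    {"claw":-1,"slide":[0,-1,-52],"delta_rot":[0,0,0]}
  ]
}}

```text
time: 6.85
position: [0.5658, 0.1342, 0.1328]
tool_rot: [0.366, 3.115, 0.004]
ft_force: [0.5, -0.6, -0.5]
grip_width: 0.686
grip_force: 25.0
```

{"op": "send_rows", "data": {
  "motion": [
    {"claw":-1,"slide":[-58,-154,-10],"delta_rot":[0,0,-0.227]},
    {"claw":-1,"slide":[-58,-154,-10],"delta_rot":[0,0,-0.227]},
    {"claw":-1,"slide":[-58,-154,-10],"delta_rot":[0,0,-0.227]},
    {"claw":-1,"slide":[-58,-154,-10],"delta_rot":[0,0,-0.227]},
    {"claw":-1,"slide":[-58,-154,-10],"delta_rot":[0,0,-0.227]}
  ]
}}

```text
time: 7.35
position: [0.5838, -0.0346, 0.1387]
tool_rot: [-0.022, -3.141, 0.003]
ft_force: [-0.4, 0.2, -0.2]
grip_width: 0.682
grip_force: 25.0
```

{"op": "send_rows", "data": {
  "motion": [
    {"claw":-1,"slide":[-13,-120,30],"delta_rot":[0,0,0]},
    {"claw":-1,"slide":[-13,-120,30],"delta_rot":[0,0,0]},
    {"claw":-1,"slide":[-13,-120,30],"delta_rot":[0,0,0]},
    {"claw":-1,"slide":[-13,-120,30],"delta_rot":[0,0,0]},
    {"claw":-1,"slide":[-13,-120,30],"delta_rot":[0,0,0]}
  ]
}}

```text
time: 7.85
position: [0.5962, -0.148, 0.1083]
tool_rot: [-0.01, -3.14, -0.002]
ft_force: [-0.2, 1.4, -1.4]
grip_width: 0.687
grip_force: 25.0
```

{"op": "send_rows", "data": {
  "motion": [
    {"claw":-1,"slide":[0,0,0],"delta_rot":[0,0,0]},
    {"claw":-1,"slide":[0,0,0],"delta_rot":[0,0,0]},
    {"claw":-1,"slide":[0,0,0],"delta_rot":[0,0,0]}
  ]
}}

```text
time: 8.15
position: [0.5969, -0.1478, 0.1098]
tool_rot: [0.007, 3.141, 0.001]
ft_force: [-0.2, -0.2, -0.5]
grip_width: 0.683
grip_force: 25.0
```

```bash
python3 where.py .5965,-.1497,.067,-.4; python3 -c "
from h import *
snap('wrist','w7');snap('top','t7')"
```

```text
8.15 (np.float64(0.5969), np.float64(-0.1478), np.float64(0.1098), np.float64(-0.25)) tilt [0.    0.001] F [-0.2 -0.2 -0.5] grip 0.683 25.0
(0.5965, -0.1497, 0.067, -0.4) slide [ 0.4 -1.9 42.8] rz 0.003 dist 43
```

{"op": "send_rows", "data": {
  "motion": [
    {"claw":-1,"slide":[0,-2,25],"delta_rot":[0,0,0]},
    {"claw":-1,"slide":[0,-2,40],"delta_rot":[0,0,0]},
    {"claw":-1,"slide":[0,-2,42],"delta_rot":[0,0,0]},
    {"claw":-1,"slide":[0,-2,43],"delta_rot":[0,0,0]},
    {"claw":-1,"slide":[0,-2,43.5],"delta_rot":[0,0,0]}
  ]
}}

```text
time: 8.75
position: [0.597, -0.1515, 0.0666]
tool_rot: [0.011, 3.141, -0.0]
ft_force: [0.9, -0.0, -0.3]
grip_width: 0.684
grip_force: 25.0
```

```bash
python3 where.py
```

```text
8.75 (np.float64(0.597), np.float64(-0.1515), np.float64(0.0666), np.float64(-0.39)) tilt [ 0.001 -0.   ] F [ 0.9 -0.  -0.3] grip 0.684 25.0
```

{"op": "send_rows", "data": {
  "motion": [
    {"claw":-1,"slide":[0,0,0.8],"delta_rot":[0,0,0]},
    {"claw":-1,"slide":[0,0,0.8],"delta_rot":[0,0,0]}
  ]
}}

```text
time: 8.95
position: [0.5969, -0.1515, 0.0658]
tool_rot: [0.011, 3.141, -0.0]
ft_force: [-0.1, 0.6, -0.6]
grip_width: 0.687
grip_force: 25.0
```

{"op": "send_rows", "data": {
  "motion": [
    {"claw":1,"slide":[0,0,0],"delta_rot":[0,0,0]},
    {"claw":1,"slide":[0,0,0],"delta_rot":[0,0,0]},
    {"claw":1,"slide":[0,0,0],"delta_rot":[0,0,0]},
    {"claw":1,"slide":[0,0,0],"delta_rot":[0,0,0]}
  ]
}}

```text
time: 9.35
position: [0.5966, -0.1515, 0.0654]
tool_rot: [0.011, 3.141, 0.0]
ft_force: [-0.0, -0.7, 0.8]
grip_width: 0.948
grip_force: 0.0
```

```bash
python3 where.py .597,-.1510,.12,-.4 .585,-.03,.14,-13.4 .5908,.1283,.13,-13.4 .5908,.1283,.078,-13.4
```

```text
9.35 (np.float64(0.5966), np.float64(-0.1515), np.float64(0.0654), np.float64(-0.39)) tilt [0. 0.] F [-0.  -0.7  0.8] grip 0.948 0.0
(0.597, -0.151, 0.12, -0.4) slide [ -0.4   0.5 -54.6] rz 0.0 dist 55
(0.585, -0.03, 0.14, -13.4) slide [ 12.8 120.9 -20. ] rz 0.227 dist 123
(0.5908, 0.1283, 0.13, -13.4) slide [ 31.  155.3  10. ] rz -0.0 dist 159
(0.5908, 0.1283, 0.078, -13.4) slide [ 0.  0. 52.] rz -0.0 dist 52
```

{"op": "send_rows", "data": {
  "motion": [
    {"claw":1,"slide":[0,0,-30],"delta_rot":[0,0,0]},
    {"claw":1,"slide":[0,0,-55],"delta_rot":[0,0,0]},
    {"claw":1,"slide":[0,0,-55],"delta_rot":[0,0,0]}
  ]
}}

```text
time: 9.65
position: [0.5991, -0.1523, 0.1243]
tool_rot: [0.011, 3.134, -0.002]
ft_force: [0.8, -0.2, 0.1]
grip_width: 0.994
grip_force: 0.0
```

{"op": "send_rows", "data": {
  "motion": [
    {"claw":1,"slide":[13,121,-20],"delta_rot":[0,0,0.227]},
    {"claw":1,"slide":[13,121,-20],"delta_rot":[0,0,0.227]},
    {"claw":1,"slide":[13,121,-20],"delta_rot":[0,0,0.227]},
    {"claw":1,"slide":[13,121,-20],"delta_rot":[0,0,0.227]}
  ]
}}

```text
time: 10.05
position: [0.5843, -0.0239, 0.1401]
tool_rot: [-0.353, -3.121, -0.005]
ft_force: [0.4, -0.3, -0.2]
grip_width: 0.998
grip_force: 0.0
```

{"op": "send_rows", "data": {
  "motion": [
    {"claw":1,"slide":[31,155,10],"delta_rot":[0,0,0]},
    {"claw":1,"slide":[31,155,10],"delta_rot":[0,0,0]},
    {"claw":1,"slide":[31,155,10],"delta_rot":[0,0,0]},
    {"claw":1,"slide":[31,155,10],"delta_rot":[0,0,0]},
    {"claw":1,"slide":[31,155,10],"delta_rot":[0,0,0]}
  ]
}}

```text
time: 10.55
position: [0.5896, 0.1293, 0.1292]
tool_rot: [-0.36, -3.12, 0.001]
ft_force: [-0.3, -1.0, -0.3]
grip_width: 0.999
grip_force: 0.0
```

{"op": "send_rows", "data": {
  "motion": [
    {"claw":1,"slide":[0,0,0],"delta_rot":[0,0,0]},
    {"claw":1,"slide":[0,0,0],"delta_rot":[0,0,0]},
    {"claw":1,"slide":[0,0,0],"delta_rot":[0,0,0]},
    {"claw":1,"slide":[0,0,0],"delta_rot":[0,0,0]}
  ]
}}

```text
time: 10.95
position: [0.5903, 0.1261, 0.1304]
tool_rot: [0.37, 3.119, -0.0]
ft_force: [-0.1, 0.0, 0.0]
grip_width: 1.0
grip_force: 0.0
```

```bash
python3 where.py .5908,.1283,.078,-13.4
```

```text
10.95 (np.float64(0.5903), np.float64(0.1261), np.float64(0.1304), np.float64(-13.52)) tilt [ 0. -0.] F [-0.1  0.   0. ] grip 1.0 0.0
(0.5908, 0.1283, 0.078, -13.4) slide [ 0.   2.3 52.4] rz -0.002 dist 52
```

{"op": "send_rows", "data": {
  "motion": [
    {"claw":1,"slide":[0,2,35],"delta_rot":[0,0,0]},
    {"claw":1,"slide":[0,2,52.5],"delta_rot":[0,0,0]},
    {"claw":1,"slide":[0,2,52.5],"delta_rot":[0,0,0]},
    {"claw":1,"slide":[0,2,52.5],"delta_rot":[0,0,0]}
  ]
}}

```text
time: 11.35
position: [0.5908, 0.1291, 0.0781]
tool_rot: [0.367, 3.12, -0.0]
ft_force: [0.1, 0.1, -0.2]
grip_width: 0.997
grip_force: 0.0
```

{"op": "send_rows", "data": {
  "motion": [
    {"claw":-1,"slide":[0,0,0],"delta_rot":[0,0,0]},
    {"claw":-1,"slide":[0,0,0],"delta_rot":[0,0,0]},
    {"claw":-1,"slide":[0,0,0],"delta_rot":[0,0,0]},
    {"claw":-1,"slide":[0,0,0],"delta_rot":[0,0,0]},
    {"claw":-1,"slide":[0,0,0],"delta_rot":[0,0,0]}
  ]
}}

```text
time: 11.85
position: [0.5908, 0.1295, 0.0783]
tool_rot: [0.366, 3.119, 0.0]
ft_force: [-0.0, -1.1, 2.8]
grip_width: 0.686
grip_force: 25.0
```

{"op": "send_rows", "data": {
  "motion": [
    {"claw":-1,"slide":[0,0,-30],"delta_rot":[0,0,0]},
    {"claw":-1,"slide":[0,0,-57],"delta_rot":[0,0,0]},
    {"claw":-1,"slide":[0,0,-57],"delta_rot":[0,0,0]},
    {"claw":-1,"slide":[0,0,-57],"delta_rot":[0,0,0]}
  ]
}}

```text
time: 12.25
position: [0.5907, 0.1297, 0.135]
tool_rot: [0.366, 3.119, 0.001]
ft_force: [-0.3, -0.6, -1.1]
grip_width: 0.683
grip_force: 25.0
```

```bash
python3 where.py .575,-.03,.14,-.4 .573,-.1497,.115,-.4 .573,-.1497,.067,-.4
```

```text
12.25 (np.float64(0.5907), np.float64(0.1297), np.float64(0.135), np.float64(-13.39)) tilt [0.001 0.001] F [-0.3 -0.6 -1.1] grip 0.683 25.0
(0.575, -0.03, 0.14, -0.4) slide [ -21.7 -159.    -5. ] rz -0.227 dist 161
(0.573, -0.1497, 0.115, -0.4) slide [   1.2 -119.7   25. ] rz -0.0 dist 122
(0.573, -0.1497, 0.067, -0.4) slide [ 0.  0. 48.] rz -0.0 dist 48
```

{"op": "send_rows", "data": {
  "motion": [
    {"claw":-1,"slide":[-22,-159,-5],"delta_rot":[0,0,-0.227]},
    {"claw":-1,"slide":[-22,-159,-5],"delta_rot":[0,0,-0.227]},
    {"claw":-1,"slide":[-22,-159,-5],"delta_rot":[0,0,-0.227]},
    {"claw":-1,"slide":[-22,-159,-5],"delta_rot":[0,0,-0.227]},
    {"claw":-1,"slide":[-22,-159,-5],"delta_rot":[0,0,-0.227]}
  ]
}}

```text
time: 12.75
position: [0.5739, -0.0336, 0.1386]
tool_rot: [-0.02, -3.139, 0.001]
ft_force: [-0.2, 0.5, -1.5]
grip_width: 0.687
grip_force: 25.0
```

{"op": "send_rows", "data": {
  "motion": [
    {"claw":-1,"slide":[1,-119,25],"delta_rot":[0,0,0]},
    {"claw":-1,"slide":[1,-119,25],"delta_rot":[0,0,0]},
    {"claw":-1,"slide":[1,-119,25],"delta_rot":[0,0,0]},
    {"claw":-1,"slide":[1,-119,25],"delta_rot":[0,0,0]},
    {"claw":-1,"slide":[1,-119,25],"delta_rot":[0,0,0]}
  ]
}}

```text
time: 13.25
position: [0.5735, -0.1467, 0.1136]
tool_rot: [-0.008, -3.14, -0.003]
ft_force: [0.4, 0.6, -0.9]
grip_width: 0.682
grip_force: 25.0
```

{"op": "send_rows", "data": {
  "motion": [
    {"claw":-1,"slide":[0,0,0],"delta_rot":[0,0,0]},
    {"claw":-1,"slide":[0,0,0],"delta_rot":[0,0,0]},
    {"claw":-1,"slide":[0,0,0],"delta_rot":[0,0,0]},
    {"claw":-1,"slide":[0,0,0],"delta_rot":[0,0,0]},
    {"claw":-1,"slide":[0,0,0],"delta_rot":[0,0,0]}
  ]
}}

```text
time: 13.75
position: [0.5735, -0.1489, 0.1149]
tool_rot: [0.01, 3.141, 0.0]
ft_force: [1.0, 0.3, 0.4]
grip_width: 0.682
grip_force: 25.0
```

```bash
python3 where.py .573,-.1500,.066,-.4
```

```text
13.75 (np.float64(0.5735), np.float64(-0.1489), np.float64(0.1149), np.float64(-0.36)) tilt [0. 0.] F [1.  0.3 0.4] grip 0.682 25.0
(0.573, -0.15, 0.066, -0.4) slide [ 0.5 -1.1 48.9] rz 0.001 dist 49
```

{"op": "send_rows", "data": {
  "motion": [
    {"claw":-1,"slide":[0,-1,30],"delta_rot":[0,0,0]},
    {"claw":-1,"slide":[0,-1,46],"delta_rot":[0,0,0]},
    {"claw":-1,"slide":[0,-1,48],"delta_rot":[0,0,0]},
    {"claw":-1,"slide":[0,-1,49],"delta_rot":[0,0,0]},
    {"claw":-1,"slide":[0,-1,49.3],"delta_rot":[0,0,0]}
  ]
}}

```text
time: 14.25
position: [0.5733, -0.1503, 0.0655]
tool_rot: [-0.011, -3.142, -0.0]
ft_force: [0.1, 0.6, -0.6]
grip_width: 0.687
grip_force: 25.0
```

{"op": "send_rows", "data": {
  "motion": [
    {"claw":1,"slide":[0,0,0],"delta_rot":[0,0,0]},
    {"claw":1,"slide":[0,0,0],"delta_rot":[0,0,0]},
    {"claw":1,"slide":[0,0,0],"delta_rot":[0,0,0]},
    {"claw":1,"slide":[0,0,0],"delta_rot":[0,0,0]}
  ]
}}

```text
time: 14.65
position: [0.5735, -0.1503, 0.0657]
tool_rot: [0.011, 3.141, -0.0]
ft_force: [-0.3, 0.6, -0.4]
grip_width: 0.951
grip_force: 0.0
```

{"op": "send_rows", "data": {
  "motion": [
    {"claw":1,"slide":[0,0,-30],"delta_rot":[0,0,0]},
    {"claw":1,"slide":[0,0,-55],"delta_rot":[0,0,0]},
    {"claw":1,"slide":[0,0,-55],"delta_rot":[0,0,0]}
  ]
}}

```text
time: 14.95
position: [0.5759, -0.1511, 0.1244]
tool_rot: [0.011, 3.134, -0.001]
ft_force: [0.3, -1.0, 1.3]
grip_width: 0.997
grip_force: 0.0
```

```bash
python3 where.py .64,-.03,.16,-13.4 .66,.13,.16,-13.4 .5785,.1302,.11,-13.4
```

```text
14.95 (np.float64(0.5759), np.float64(-0.1511), np.float64(0.1244), np.float64(-0.4)) tilt [ 0.007 -0.001] F [ 0.3 -1.   1.3] grip 0.997 0.0
(0.64, -0.03, 0.16, -13.4) slide [-63.3 121.5 -35.6] rz 0.227 dist 142
(0.66, 0.13, 0.16, -13.4) slide [ 17.6 160.3  -0. ] rz -0.0 dist 161
(0.5785, 0.1302, 0.11, -13.4) slide [ 79.3 -18.7  50. ] rz -0.0 dist 96
```

{"op": "send_rows", "data": {
  "motion": [
    {"claw":1,"slide":[-84,121,-55],"delta_rot":[0,0,0.227]},
    {"claw":1,"slide":[-84,121,-55],"delta_rot":[0,0,0.227]},
    {"claw":1,"slide":[-84,121,-55],"delta_rot":[0,0,0.227]},
    {"claw":1,"slide":[-84,121,-55],"delta_rot":[0,0,0.227]},
    {"claw":1,"slide":[-84,121,-55],"delta_rot":[0,0,0.227]}
  ]
}}

```text
time: 15.45
position: [0.6589, -0.0272, 0.175]
tool_rot: [0.359, 3.121, 0.001]
ft_force: [-0.1, -0.8, -0.2]
grip_width: 1.0
grip_force: 0.0
```

```bash
python3 where.py .5785,.1302,.11,-13.4; python3 -c "
from h import *
i=snap('wrist','w8')
cv2.imwrite('pics/w8v.png',cv2.resize(i['color'][:250],None,fx=1.42,fy=1.42*1.6,interpolation=cv2.INTER_CUBIC)) if 0 else cv2.imwrite('pics/w8v.png',cv2.resize(i['color'][:250],(800,357),interpolation=cv2.INTER_CUBIC))"
```

```text
15.45 (np.float64(0.6589), np.float64(-0.0272), np.float64(0.175), np.float64(-13.14)) tilt [0. 0.] F [-0.1 -0.8 -0.2] grip 1.0 0.0
(0.5785, 0.1302, 0.11, -13.4) slide [114.1 135.   65. ] rz 0.005 dist 188
```

View pics/w8v.png

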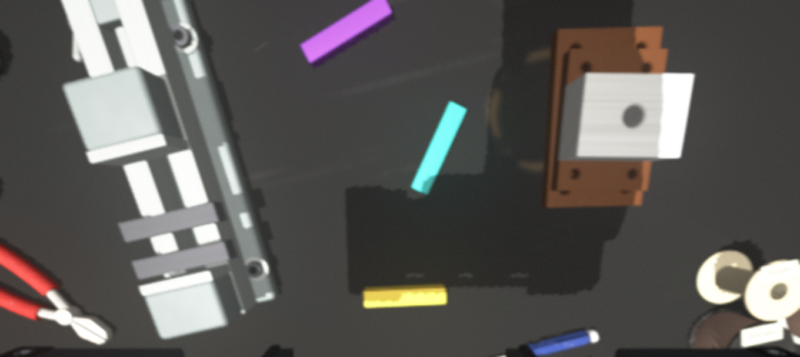

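```bash
python3 - <<'E'
from h import *
w=load('w8'); f=lambda p,z:atz(w,(p[0]*.7-.3,p[1]*.7-.3),z)
for n,P,z in [('far',[(132,263),(226,241),(229,262),(137,279)],.056),('near',[(119,222),(215,204),(219,221),(124,241)],.056),('core',[(587,73),(694,73),(682,158),(576,158)],.054),('bore',[(633,116)]*2,.054),('plateFix',[(140,290),(212,273)],.071)]:
    X=np.array([f(p,z) for p in P])[:,:2]; print(n,np.round(X.mean(0),4),np.round(np.linalg.norm(X-np.roll(X,-1,0),axis=1),3),round(np.degrees(np.arctan2(*(X[1]-X[0])[::-1])),1))
E
```

```text
far [ 0.598  -0.1517] [0.061 0.013 0.06  0.01 ] 89.7
near [ 0.5739 -0.15  ] [0.06  0.01  0.061 0.011] 87.0
core [0.5784 0.1302] [0.06  0.045 0.062 0.045] 76.9
bore [0.5779 0.1293] [0. 0.] 0.0
plateFix [ 0.6082 -0.1507] [0.045 0.045] 90.0
```

{"op": "send_rows", "data": {
  "motion": [
    {"claw":1,"slide":[114,136,60],"delta_rot":[0,0,0.005]},
    {"claw":1,"slide":[114,136,60],"delta_rot":[0,0,0.005]},
    {"claw":1,"slide":[114,136,60],"delta_rot":[0,0,0.005]},
    {"claw":1,"slide":[114,136,60],"delta_rot":[0,0,0.005]},
    {"claw":1,"slide":[114,136,60],"delta_rot":[0,0,0.005]}
  ]
}}

```text
time: 16.0
position: [0.5737, 0.1329, 0.1123]
tool_rot: [-0.364, -3.113, -0.001]
ft_force: [-0.2, 0.5, 0.8]
grip_width: 1.003
grip_force: 0.0
```

{"op": "send_rows", "data": {
  "motion": [
    {"claw":1,"slide":[0,0,0],"delta_rot":[0,0,0]},
    {"claw":1,"slide":[0,0,0],"delta_rot":[0,0,0]},
    {"claw":1,"slide":[0,0,0],"delta_rot":[0,0,0]},
    {"claw":1,"slide":[0,0,0],"delta_rot":[0,0,0]},
    {"claw":1,"slide":[0,0,0],"delta_rot":[0,0,0]}
  ]
}}

```text
time: 16.5
position: [0.5792, 0.1279, 0.1156]
tool_rot: [0.377, 3.118, -0.0]
ft_force: [0.5, 1.1, -0.2]
grip_width: 1.002
grip_force: 0.0
```

```bash
python3 where.py .5785,.1302,.049,-13.4
```

```text
16.5 (np.float64(0.5792), np.float64(0.1279), np.float64(0.1156), np.float64(-13.77)) tilt [ 0. -0.] F [ 0.5  1.1 -0.2] grip 1.002 0.0
(0.5785, 0.1302, 0.049, -13.4) slide [ 1.2  2.1 66.6] rz -0.006 dist 67
```

Everything agrees. Now grip the core.

{"op": "send_rows", "data": {
  "motion": [
    {"claw":1,"slide":[1,2,40],"delta_rot":[0,0,-0.006]},
    {"claw":1,"slide":[1,2,66],"delta_rot":[0,0,-0.006]},
    {"claw":1,"slide":[1,2,66],"delta_rot":[0,0,-0.006]},
    {"claw":1,"slide":[1,2,66],"delta_rot":[0,0,-0.006]}
  ]
}}

```text
time: 16.9
position: [0.5784, 0.1307, 0.0497]
tool_rot: [-0.365, -3.12, 0.001]
ft_force: [0.0, 0.7, 0.6]
grip_width: 0.998
grip_force: 0.0
```

{"op": "send_rows", "data": {
  "motion": [
    {"claw":-1,"slide":[0,0,0],"delta_rot":[0,0,0]},
    {"claw":-1,"slide":[0,0,0],"delta_rot":[0,0,0]},
    {"claw":-1,"slide":[0,0,0],"delta_rot":[0,0,0]},
    {"claw":-1,"slide":[0,0,0],"delta_rot":[0,0,0]},
    {"claw":-1,"slide":[0,0,0],"delta_rot":[0,0,0]}
  ],
  "grip_force": 30
}}

```text
time: 17.4
position: [0.5786, 0.131, 0.0501]
tool_rot: [0.365, 3.12, 0.0]
ft_force: [-1.1, -0.9, 3.3]
grip_width: 0.682
grip_force: 30.0
```

```bash
python3 where.py
```

```text
17.4 (np.float64(0.5786), np.float64(0.131), np.float64(0.0501), np.float64(-13.34)) tilt [0.001 0.   ] F [-1.1 -0.9  3.3] grip 0.682 30.0
```

{"op": "send_rows", "data": {
  "motion": [
    {"claw":-1,"slide":[0,0,-30],"delta_rot":[0,0,0]},
    {"claw":-1,"slide":[0,0,-80],"delta_rot":[0,0,0]},
    {"claw":-1,"slide":[0,0,-95],"delta_rot":[0,0,0]},
    {"claw":-1,"slide":[0,0,-95],"delta_rot":[0,0,0]},
    {"claw":-1,"slide":[0,0,-95],"delta_rot":[0,0,0]}
  ]
}}

```text
time: 17.9
position: [0.5773, 0.131, 0.1431]
tool_rot: [-0.364, -3.119, 0.001]
ft_force: [-0.2, -0.8, -2.3]
grip_width: 0.684
grip_force: 30.0
```

```bash
python3 where.py .58,-.03,.15,-.4 .5825,-.1500,.12,-.4
```

```text
17.9 (np.float64(0.5773), np.float64(0.131), np.float64(0.1431), np.float64(-13.33)) tilt [-0.002 -0.   ] F [-0.2 -0.8 -2.3] grip 0.684 30.0
(0.58, -0.03, 0.15, -0.4) slide [ -39.7 -156.    -6.9] rz -0.226 dist 161
(0.5825, -0.15, 0.12, -0.4) slide [  -3.3 -120.    30. ] rz -0.0 dist 124
```

{"op": "send_rows", "data": {
  "motion": [
    {"claw":-1,"slide":[-40,-156,-7],"delta_rot":[0,0,-0.226]},
    {"claw":-1,"slide":[-40,-156,-7],"delta_rot":[0,0,-0.226]},
    {"claw":-1,"slide":[-40,-156,-7],"delta_rot":[0,0,-0.226]},
    {"claw":-1,"slide":[-40,-156,-7],"delta_rot":[0,0,-0.226]},
    {"claw":-1,"slide":[-40,-156,-7],"delta_rot":[0,0,-0.226]}
  ]
}}

```text
time: 18.4
position: [0.5794, -0.0341, 0.1492]
tool_rot: [-0.021, -3.138, 0.003]
ft_force: [0.6, 0.8, -2.5]
grip_width: 0.685
grip_force: 30.0
```

{"op": "send_rows", "data": {
  "motion": [
    {"claw":-1,"slide":[-3,-120,30],"delta_rot":[0,0,0]},
    {"claw":-1,"slide":[-3,-120,30],"delta_rot":[0,0,0]},
    {"claw":-1,"slide":[-3,-120,30],"delta_rot":[0,0,0]},
    {"claw":-1,"slide":[-3,-120,30],"delta_rot":[0,0,0]},
    {"claw":-1,"slide":[-3,-120,30],"delta_rot":[0,0,0]}
  ]
}}

```text
time: 18.9
position: [0.5827, -0.148, 0.1195]
tool_rot: [-0.009, -3.138, -0.003]
ft_force: [0.3, 0.7, -2.5]
grip_width: 0.691
grip_force: 30.0
```

{"op": "send_rows", "data": {
  "motion": [
    {"claw":-1,"slide":[0,0,0],"delta_rot":[0,0,0]},
    {"claw":-1,"slide":[0,0,0],"delta_rot":[0,0,0]},
    {"claw":-1,"slide":[0,0,0],"delta_rot":[0,0,0]},
    {"claw":-1,"slide":[0,0,0],"delta_rot":[0,0,0]},
    {"claw":-1,"slide":[0,0,0],"delta_rot":[0,0,0]}
  ]
}}

```text
time: 19.4
position: [0.5835, -0.1496, 0.1217]
tool_rot: [0.01, 3.141, 0.0]
ft_force: [0.2, -0.0, -1.7]
grip_width: 0.687
grip_force: 30.0
```

```bash
python3 where.py .583,-.1500,.0825,-.4
```

```text
19.4 (np.float64(0.5835), np.float64(-0.1496), np.float64(0.1217), np.float64(-0.36)) tilt [0. 0.] F [ 0.2 -0.  -1.7] grip 0.687 30.0
(0.583, -0.15, 0.0825, -0.4) slide [ 0.5 -0.4 39.2] rz 0.001 dist 39
```

{"op": "send_rows", "data": {
  "motion": [
    {"claw":-1,"slide":[1,-1,25],"delta_rot":[0,0,0]},
    {"claw":-1,"slide":[1,-1,36],"delta_rot":[0,0,0]},
    {"claw":-1,"slide":[1,-1,38],"delta_rot":[0,0,0]},
    {"claw":-1,"slide":[1,-1,39],"delta_rot":[0,0,0]},
    {"claw":-1,"slide":[1,-1,39.5],"delta_rot":[0,0,0]}
  ]
}}

```text
time: 19.9
position: [0.5827, -0.151, 0.0824]
tool_rot: [0.011, 3.141, -0.0]
ft_force: [-0.0, -0.1, -2.3]
grip_width: 0.686
grip_force: 30.0
```

{"op": "send_rows", "data": {
  "motion": [
    {"claw":-1,"slide":[0,0,0.4],"delta_rot":[0,0,0]},
    {"claw":-1,"slide":[0,0,0.4],"delta_rot":[0,0,0]},
    {"claw":-1,"slide":[0,0,0.4],"delta_rot":[0,0,0]}
  ]
}}

```text
time: 20.2
position: [0.5828, -0.151, 0.0821]
tool_rot: [0.011, 3.141, -0.0]
ft_force: [-0.9, -0.4, 0.3]
grip_width: 0.688
grip_force: 30.0
```

```bash
python3 where.py
```

```text
20.2 (np.float64(0.5828), np.float64(-0.151), np.float64(0.0821), np.float64(-0.38)) tilt [ 0.001 -0.   ] F [-0.9 -0.4  0.3] grip 0.688 30.0
```

{"op": "send_rows", "data": {
  "motion": [
    {"claw":1,"slide":[0,0,0],"delta_rot":[0,0,0]},
    {"claw":1,"slide":[0,0,0],"delta_rot":[0,0,0]},
    {"claw":1,"slide":[0,0,0],"delta_rot":[0,0,0]},
    {"claw":1,"slide":[0,0,0],"delta_rot":[0,0,0]}
  ]
}}

```text
time: 20.6
position: [0.5824, -0.1509, 0.0817]
tool_rot: [0.011, 3.141, 0.0]
ft_force: [0.5, -0.9, -0.5]
grip_width: 0.949
grip_force: 0.0
```

{"op": "send_rows", "data": {
  "motion": [
    {"claw":1,"slide":[0,0,-30],"delta_rot":[0,0,0]},
    {"claw":1,"slide":[0,0,-75],"delta_rot":[0,0,0]},
    {"claw":1,"slide":[0,0,-75],"delta_rot":[0,0,0]}
  ]
}}

```text
time: 20.9
position: [0.5861, -0.1523, 0.1629]
tool_rot: [0.011, 3.131, -0.002]
ft_force: [0.2, -0.6, 1.1]
grip_width: 0.999
grip_force: 0.0
```

{"op": "send_rows", "data": {
  "motion": [
    {"claw":-1,"slide":[128,1,0],"delta_rot":[0,0,0]},
    {"claw":-1,"slide":[128,1,0],"delta_rot":[0,0,0]},
    {"claw":-1,"slide":[128,1,0],"delta_rot":[0,0,0]},
    {"claw":-1,"slide":[128,1,0],"delta_rot":[0,0,0]},
    {"claw":-1,"slide":[128,1,0],"delta_rot":[0,0,0]}
  ]
}}

```text
time: 21.4
position: [0.4549, -0.149, 0.157]
tool_rot: [0.011, 3.139, 0.001]
ft_force: [0.7, 1.0, 0.1]
grip_width: 0.632
grip_force: 0.0
```

{"op": "send_rows", "data": {
  "motion": [
    {"claw":-1,"slide":[0,0,0],"delta_rot":[0,0,0]},
    {"claw":-1,"slide":[0,0,0],"delta_rot":[0,0,0]},
    {"claw":-1,"slide":[0,0,0],"delta_rot":[0,0,0]},
    {"claw":-1,"slide":[0,0,0],"delta_rot":[0,0,0]}
  ]
}}

```text
time: 21.8
position: [0.4548, -0.1491, 0.1564]
tool_rot: [-0.01, -3.141, 0.001]
ft_force: [1.0, -0.1, 0.3]
grip_width: 0.266
grip_force: 0.0
```

```bash
python3 where.py .455,-.150,.076,-.4 .48,-.15,.076,-.4; python3 -c "
from h import *
i=snap('scene','s9');cv2.imwrite('pics/s9v.png',cv2.resize(i['color'][150:350,300:500],(600,600),interpolation=cv2.INTER_CUBIC))"
```

```text
21.8 (np.float64(0.4548), np.float64(-0.1491), np.float64(0.1564), np.float64(-0.38)) tilt [-0. -0.] F [ 1.  -0.1  0.3] grip 0.266 0.0
(0.455, -0.15, 0.076, -0.4) slide [-0.2 -0.9 80.4] rz 0.0 dist 80
(0.48, -0.15, 0.076, -0.4) slide [-25.    0.2  -0. ] rz -0.0 dist 25
```

View pics/s9v.png

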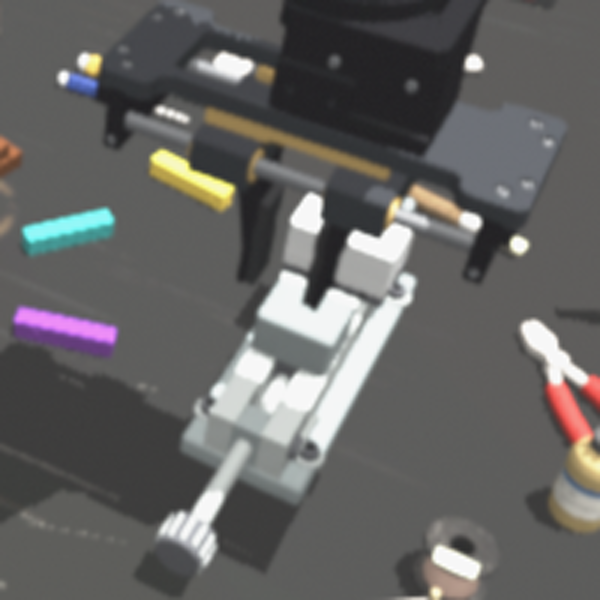

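Scene shot: core stands in the vise at (350,250), jaw back at (300,330), and the space behind it is clear down to the rails. Descending behind the jaw now.

{"op": "send_rows", "data": {
  "motion": [
    {"claw":-1,"slide":[0,-1,40],"delta_rot":[0,0,0]},
    {"claw":-1,"slide":[0,-1,70],"delta_rot":[0,0,0]},
    {"claw":-1,"slide":[0,-1,80],"delta_rot":[0,0,0]},
    {"claw":-1,"slide":[0,-1,80],"delta_rot":[0,0,0]},
    {"claw":-1,"slide":[0,-1,80],"delta_rot":[0,0,0]}
  ]
}}

```text
time: 22.35
position: [0.4553, -0.1504, 0.0776]
tool_rot: [0.011, 3.14, -0.001]
ft_force: [0.1, -0.1, -0.1]
grip_width: 0.005
grip_force: 0.0
```

{"op": "send_rows", "data": {
  "motion": [
    {"claw":-1,"slide":[-8,0,0],"delta_rot":[0,0,0]},
    {"claw":-1,"slide":[-14,0,0],"delta_rot":[0,0,0]},
    {"claw":-1,"slide":[-20,0,0],"delta_rot":[0,0,0]},
    {"claw":-1,"slide":[-25,0,0],"delta_rot":[0,0,0]},
    {"claw":-1,"slide":[-29,0,0],"delta_rot":[0,0,0]}
  ]
}}

```text
time: 22.85
position: [0.4841, -0.1503, 0.0767]
tool_rot: [0.01, 3.141, -0.0]
ft_force: [0.5, -0.7, -0.0]
grip_width: 0.008
grip_force: 0.4
```

{"op": "send_rows", "data": {
  "motion": [
    {"claw":-1,"slide":[-4,0,0],"delta_rot":[0,0,0]},
    {"claw":-1,"slide":[-7,0,0],"delta_rot":[0,0,0]},
    {"claw":-1,"slide":[-10,0,0],"delta_rot":[0,0,0]},
    {"claw":-1,"slide":[-13,0,0],"delta_rot":[0,0,0]},
    {"claw":-1,"slide":[-15,0,0],"delta_rot":[0,0,0]}
  ]
}}

```text
time: 23.35
position: [0.4967, -0.1504, 0.0761]
tool_rot: [-0.011, -3.137, -0.001]
ft_force: [-5.7, 0.4, 5.0]
grip_width: 0.001
grip_force: 2.7
```

```bash
python3 where.py
```

```text
23.35 (np.float64(0.4967), np.float64(-0.1504), np.float64(0.0761), np.float64(-0.41)) tilt [-0.004  0.001] F [-5.7  0.4  5. ] grip 0.001 2.7
```

{"op": "send_rows", "data": {
  "motion": [
    {"claw":-1,"slide":[-3,0,0],"delta_rot":[0,0,0]},
    {"claw":-1,"slide":[-5,0,0],"delta_rot":[0,0,0]},
    {"claw":-1,"slide":[-7,0,0],"delta_rot":[0,0,0]},
    {"claw":-1,"slide":[-8,0,0],"delta_rot":[0,0,0]},
    {"claw":-1,"slide":[-9,0,0],"delta_rot":[0,0,0]}
  ]
}}

```text
time: 23.85
position: [0.5058, -0.1505, 0.0761]
tool_rot: [-0.011, -3.138, -0.001]
ft_force: [-4.8, 0.4, 3.9]
grip_width: 0.007
grip_force: 2.6
```

{"op": "send_rows", "data": {
  "motion": [
    {"claw":-1,"slide":[-1,0,0],"delta_rot":[0,0,0]},
    {"claw":-1,"slide":[-1,0,0],"delta_rot":[0,0,0]},
    {"claw":-1,"slide":[-2,0,0],"delta_rot":[0,0,0]},
    {"claw":-1,"slide":[-2,0,0],"delta_rot":[0,0,0]}
  ]
}}

```text
time: 24.25
position: [0.5082, -0.1505, 0.0761]
tool_rot: [-0.011, -3.139, -0.001]
ft_force: [-5.1, 0.8, 2.3]
grip_width: 0.006
grip_force: 2.5
```

{"op": "send_rows", "data": {
  "motion": [
    {"claw":-1,"slide":[-1,0,0],"delta_rot":[0,0,0]},
    {"claw":-1,"slide":[-2,0,0],"delta_rot":[0,0,0]},
    {"claw":-1,"slide":[-2,0,0],"delta_rot":[0,0,0]}
  ]
}}

```text
time: 24.55
position: [0.5099, -0.1505, 0.0761]
tool_rot: [-0.011, -3.138, -0.001]
ft_force: [-5.7, -0.2, 3.1]
grip_width: 0.008
grip_force: 3.1
```

{"op": "send_rows", "data": {
  "motion": [
    {"claw":-1,"slide":[-1,0,0],"delta_rot":[0,0,0]},
    {"claw":-1,"slide":[-1,0,0],"delta_rot":[0,0,0]}
  ]
}}

```text
time: 24.75
position: [0.5111, -0.1506, 0.0762]
tool_rot: [-0.011, -3.139, -0.001]
ft_force: [-6.6, -0.8, 3.4]
grip_width: 0.008
grip_force: 2.9
```

{"op": "send_rows", "data": {
  "motion": [
    {"claw":-1,"slide":[-1,0,0],"delta_rot":[0,0,0]},
    {"claw":-1,"slide":[-1,0,0],"delta_rot":[0,0,0]}
  ]
}}

```text
time: 24.95
position: [0.5114, -0.1506, 0.0762]
tool_rot: [-0.011, -3.137, -0.001]
ft_force: [-7.3, -0.3, 4.8]
grip_width: 0.009
grip_force: 4.0
```

{"op": "send_rows", "data": {
  "motion": [
    {"claw":-1,"slide":[-1,0,0],"delta_rot":[0,0,0]},
    {"claw":-1,"slide":[-1,0,0],"delta_rot":[0,0,0]}
  ]
}}

```text
time: 25.15
position: [0.5114, -0.1506, 0.0761]
tool_rot: [-0.011, -3.135, -0.002]
ft_force: [-11.3, 0.1, 7.9]
grip_width: 0.004
grip_force: 5.4
```

{"op": "send_rows", "data": {
  "motion": [
    {"claw":-1,"slide":[-1,0,0],"delta_rot":[0,0,0]},
    {"claw":-1,"slide":[-1,0,0],"delta_rot":[0,0,0]}
  ]
}}

```text
time: 25.35
position: [0.5115, -0.1506, 0.0761]
tool_rot: [-0.012, -3.133, -0.003]
ft_force: [-12.8, 1.3, 11.1]
grip_width: 0.003
grip_force: 6.7
```

{"op": "send_rows", "data": {
  "motion": [
    {"claw":-1,"slide":[-1,0,0],"delta_rot":[0,0,0]},
    {"claw":-1,"slide":[-1,0,0],"delta_rot":[0,0,0]}
  ]
}}

```text
time: 25.55
position: [0.5116, -0.1506, 0.0761]
tool_rot: [-0.012, -3.131, -0.003]
ft_force: [-16.3, 2.0, 13.5]
grip_width: 0.0
grip_force: 8.1
```

{"op": "send_rows", "data": {
  "motion": [
    {"claw":-1,"slide":[-1,0,0],"delta_rot":[0,0,0]},
    {"claw":-1,"slide":[-1,0,0],"delta_rot":[0,0,0]},
    {"claw":-1,"slide":[-1,0,0],"delta_rot":[0,0,0]}
  ]
}}

```text
time: 25.85
position: [0.5116, -0.1506, 0.0761]
tool_rot: [-0.012, -3.129, -0.004]
ft_force: [-19.0, 1.3, 15.4]
grip_width: 0.005
grip_force: 9.4
```

{"op": "send_rows", "data": {
  "motion": [
    {"claw":-1,"slide":[5,0,0],"delta_rot":[0,0,0]},
    {"claw":-1,"slide":[15,0,0],"delta_rot":[0,0,0]},
    {"claw":-1,"slide":[35,0,0],"delta_rot":[0,0,0]},
    {"claw":-1,"slide":[35,0,0],"delta_rot":[0,0,0]}
  ]
}}

```text
time: 26.25
position: [0.4809, -0.1504, 0.0764]
tool_rot: [0.012, 3.141, 0.001]
ft_force: [1.2, -1.1, -0.7]
grip_width: 0.006
grip_force: 0.0
```

{"op": "send_rows", "data": {
  "motion": [
    {"claw":1,"slide":[0,0,-120],"delta_rot":[0,0,0]},
    {"claw":1,"slide":[0,0,-120],"delta_rot":[0,0,0]},
    {"claw":1,"slide":[0,0,-120],"delta_rot":[0,0,0]},
    {"claw":1,"slide":[0,0,-120],"delta_rot":[0,0,0]}
  ]
}}

```text
time: 26.65
position: [0.486, -0.1507, 0.2009]
tool_rot: [0.01, 3.132, -0.001]
ft_force: [1.2, 0.2, -0.4]
grip_width: 0.283
grip_force: 0.0
```

{"op": "send_rows", "data": {
  "motion": [
    {"claw":1,"slide":[-180,100,0],"delta_rot":[0,0,0]},
    {"claw":1,"slide":[-180,100,0],"delta_rot":[0,0,0]},
    {"claw":1,"slide":[-180,100,0],"delta_rot":[0,0,0]},
    {"claw":1,"slide":[-180,100,0],"delta_rot":[0,0,0]},
    {"claw":1,"slide":[-180,100,0],"delta_rot":[0,0,0]}
  ]
}}

```text
time: 27.15
position: [0.6671, -0.0446, 0.1927]
tool_rot: [0.002, -3.141, -0.003]
ft_force: [-0.9, 0.9, -0.3]
grip_width: 0.745
grip_force: 0.0
```

{"op": "send_rows", "data": {
  "motion": [
    {"claw":1,"slide":[0,0,0],"delta_rot":[0,0,0]},
    {"claw":1,"slide":[0,0,0],"delta_rot":[0,0,0]},
    {"claw":1,"slide":[0,0,0],"delta_rot":[0,0,0]}
  ]
}}

```text
time: 27.45
position: [0.662, -0.0534, 0.1968]
tool_rot: [0.015, 3.141, -0.0]
ft_force: [0.1, 0.1, 0.0]
grip_width: 0.97
grip_force: 0.0
```

```bash
python3 where.py .576,.131,.10,-12; python3 -c "
from h import *
i=snap('wrist','w10');C=i['color'];c=lambda u0,u1:cv2.resize(C[0:200,u0:u1],None,fx=2.9,fy=2.9,interpolation=cv2.INTER_CUBIC)
cv2.imwrite('pics/w10v.png',np.hstack([c(140,275),c(345,480)]))"
```

```text
27.45 (np.float64(0.662), np.float64(-0.0534), np.float64(0.1968), np.float64(-0.54)) tilt [ 0. -0.] F [0.1 0.1 0. ] grip 0.97 0.0
(0.576, 0.131, 0.1, -12.0) slide [ 87.7 183.6  96.8] rz 0.2 dist 225
```

View pics/w10v.png

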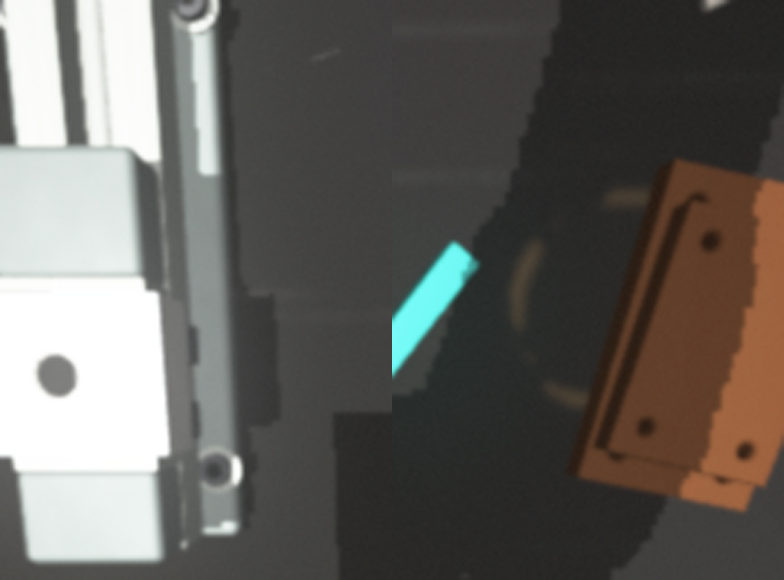

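w10: the core is clamped between both jaw plates (bore at crop (57,376)); the small cheek lies on the large one at right. Next, cheek centres from their corner holes in the earlier crops.

```bash
python3 - <<'E'
from m import *
A=[(142,128),(287,166),(227,408),(90,375)];B=[(573,132),(721,168),(683,410),(542,376)]
T=np.array([tri([s3(a),s4(b)]) for a,b in zip(A,B)]);print(np.round(T.mean(0),4))
for s,P in((s3,A),(s4,B)):
    X=np.array([atz(*s(p),.024)[:2] for p in P]);print(np.round(X.mean(0),4),[round(np.degrees(np.arctan2(*(X[i]-X[j])[::-1])),1) for i,j in((1,0),(2,3),(3,0),(2,1))])
w=load('w10'); q=lambda p:((p[0])/2.9-.4+140,p[1]/2.9-.4)
print('bore core',np.round(atz(w,q((57,376)),.086),4),'jaw back',np.round(atz(w,q((100,147)),.071),4),'fixed back',np.round(atz(w,q((100,560)),.071),4))
w2={'pose':0}
k=load('w10'); r=lambda p:((p[0]-391.5)/2.9-.4+345,p[1]/2.9-.4)
print('holes w10 z.024',[np.round(atz(k,r(p),.024)[:2],4).tolist() for p in((710,240),(646,427),(745,451))])
E
```

```text
[0.5771 0.1316 0.0276]
[0.5768 0.1316] [np.float64(76.4), np.float64(76.8), np.float64(-13.0), np.float64(-13.4)]
[0.5773 0.1304] [np.float64(77.4), np.float64(76.8), np.float64(-13.1), np.float64(-13.1)]
bore core [ 0.5849 -0.1506  0.086 ] jaw back [ 0.5231 -0.1373  0.071 ] fixed back [ 0.6404 -0.1493  0.071 ]
holes w10 z.024 [[0.542, 0.1198], [0.6036, 0.1059], [0.6123, 0.1425]]
```

{"op": "send_rows", "data": {
  "motion": [
    {"claw":1,"slide":[87,183,90],"delta_rot":[0,0,0.2]},
    {"claw":1,"slide":[87,183,90],"delta_rot":[0,0,0.2]},
    {"claw":1,"slide":[87,183,90],"delta_rot":[0,0,0.2]},
    {"claw":1,"slide":[87,183,90],"delta_rot":[0,0,0.2]},
    {"claw":1,"slide":[87,183,90],"delta_rot":[0,0,0.2]}
  ]
}}

```text
time: 28.0
position: [0.5735, 0.1366, 0.1052]
tool_rot: [-0.317, -3.122, -0.004]
ft_force: [-0.7, 0.4, -0.4]
grip_width: 1.001
grip_force: 0.0
```

{"op": "send_rows", "data": {
  "motion": [
    {"claw":1,"slide":[0,0,0],"delta_rot":[0,0,0]},
    {"claw":1,"slide":[0,0,0],"delta_rot":[0,0,0]},
    {"claw":1,"slide":[0,0,0],"delta_rot":[0,0,0]},
    {"claw":1,"slide":[0,0,0],"delta_rot":[0,0,0]},
    {"claw":1,"slide":[0,0,0],"delta_rot":[0,0,0]}
  ]
}}

```text
time: 28.5
position: [0.578, 0.1307, 0.1071]
tool_rot: [0.328, 3.123, 0.0]
ft_force: [0.1, -0.9, -0.7]
grip_width: 0.999
grip_force: 0.0
```

```bash
python3 where.py
```

```text
28.5 (np.float64(0.578), np.float64(0.1307), np.float64(0.1071), np.float64(-11.98)) tilt [0.001 0.   ] F [ 0.1 -0.9 -0.7] grip 0.999 0.0
```

{"op": "send_rows", "data": {
  "motion": [
    {"claw":1,"slide":[1,0,40],"delta_rot":[0,0,0.02]},
    {"claw":1,"slide":[1,0,66],"delta_rot":[0,0,0.02]},
    {"claw":1,"slide":[1,0,71],"delta_rot":[0,0,0.02]},
    {"claw":1,"slide":[1,0,71],"delta_rot":[0,0,0.02]},
    {"claw":1,"slide":[1,0,71],"delta_rot":[0,0,0.02]}
  ]
}}

```text
time: 29.0
position: [0.5776, 0.1322, 0.037]
tool_rot: [0.356, 3.119, 0.001]
ft_force: [0.2, -0.5, 0.2]
grip_width: 0.999
grip_force: 0.0
```

{"op": "send_rows", "data": {
  "motion": [
    {"claw":-1,"slide":[0,0,0],"delta_rot":[0,0,0]},
    {"claw":-1,"slide":[0,0,0],"delta_rot":[0,0,0]},
    {"claw":-1,"slide":[0,0,0],"delta_rot":[0,0,0]},
    {"claw":-1,"slide":[0,0,0],"delta_rot":[0,0,0]},
    {"claw":-1,"slide":[0,0,0],"delta_rot":[0,0,0]}
  ]
}}

```text
time: 29.5
position: [0.5765, 0.1323, 0.036]
tool_rot: [0.355, 3.121, 0.0]
ft_force: [-0.3, -0.2, 2.0]
grip_width: 0.684
grip_force: 30.0
```

```bash
python3 where.py
```

```text
29.5 (np.float64(0.5765), np.float64(0.1323), np.float64(0.036), np.float64(-12.99)) tilt [0. 0.] F [-0.3 -0.2  2. ] grip 0.684 30.0
```

{"op": "send_rows", "data": {
  "motion": [
    {"claw":-1,"slide":[0,0,-20],"delta_rot":[0,0,0]},
    {"claw":-1,"slide":[0,0,-60],"delta_rot":[0,0,0]},
    {"claw":-1,"slide":[0,0,-80],"delta_rot":[0,0,0]},
    {"claw":-1,"slide":[0,0,-80],"delta_rot":[0,0,0]},
    {"claw":-1,"slide":[0,0,-80],"delta_rot":[0,0,0]}
  ]
}}

```text
time: 30.0
position: [0.576, 0.1324, 0.1152]
tool_rot: [-0.355, -3.121, -0.0]
ft_force: [0.0, -0.9, -1.3]
grip_width: 0.686
grip_force: 30.0
```

```bash
python3 where.py .50,.23,.11,-5.5 .4341,.3303,.08,-5.5
```

```text
30.0 (np.float64(0.576), np.float64(0.1324), np.float64(0.1152), np.float64(-12.98)) tilt [-0.  0.] F [ 0.  -0.9 -1.3] grip 0.686 30.0
(0.5, 0.23, 0.11, -5.5) slide [96.  78.   5.2] rz -0.131 dist 124
(0.4341, 0.3303, 0.08, -5.5) slide [75.2 93.5 30. ] rz -0.0 dist 124
```

{"op": "send_rows", "data": {
  "motion": [
    {"claw":-1,"slide":[96,78,5],"delta_rot":[0,0,-0.131]},
    {"claw":-1,"slide":[96,78,5],"delta_rot":[0,0,-0.131]},
    {"claw":-1,"slide":[96,78,5],"delta_rot":[0,0,-0.131]},
    {"claw":-1,"slide":[96,78,5],"delta_rot":[0,0,-0.131]}
  ]
}}

```text
time: 30.4
position: [0.4957, 0.2339, 0.1081]
tool_rot: [-0.138, -3.133, 0.001]
ft_force: [0.2, -0.2, -1.4]
grip_width: 0.687
grip_force: 30.0
```

{"op": "send_rows", "data": {
  "motion": [
    {"claw":-1,"slide":[75,93.5,30],"delta_rot":[0,0,0]},
    {"claw":-1,"slide":[75,93.5,30],"delta_rot":[0,0,0]},
    {"claw":-1,"slide":[75,93.5,30],"delta_rot":[0,0,0]},
    {"claw":-1,"slide":[75,93.5,30],"delta_rot":[0,0,0]},
    {"claw":-1,"slide":[75,93.5,30],"delta_rot":[0,0,0]}
  ]
}}

```text
time: 30.9
position: [0.4344, 0.3289, 0.0791]
tool_rot: [-0.15, -3.137, 0.004]
ft_force: [0.2, -0.3, 0.1]
grip_width: 0.683
grip_force: 30.0
```

{"op": "send_rows", "data": {
  "motion": [
    {"claw":-1,"slide":[0,0,0],"delta_rot":[0,0,0]},
    {"claw":-1,"slide":[0,0,0],"delta_rot":[0,0,0]},
    {"claw":-1,"slide":[0,0,0],"delta_rot":[0,0,0]},
    {"claw":-1,"slide":[0,0,0],"delta_rot":[0,0,0]},
    {"claw":-1,"slide":[0,0,0],"delta_rot":[0,0,0]}
  ]
}}

```text
time: 31.4
position: [0.4349, 0.3299, 0.0807]
tool_rot: [0.151, 3.138, 0.0]
ft_force: [-0.0, 0.4, -1.4]
grip_width: 0.686
grip_force: 30.0
```

```bash
python3 where.py .4338,.3303,.031,-5.5
```

```text
31.4 (np.float64(0.4349), np.float64(0.3299), np.float64(0.0807), np.float64(-5.52)) tilt [0. 0.] F [-0.   0.4 -1.4] grip 0.686 30.0
(0.4338, 0.3303, 0.031, -5.5) slide [ 1.1  0.3 49.7] rz -0.0 dist 50
```

{"op": "send_rows", "data": {
  "motion": [
    {"claw":-1,"slide":[1,0,25],"delta_rot":[0,0,0]},
    {"claw":-1,"slide":[1,0,38],"delta_rot":[0,0,0]},
    {"claw":-1,"slide":[1,0,44],"delta_rot":[0,0,0]},
    {"claw":-1,"slide":[1,0,48],"delta_rot":[0,0,0]},
    {"claw":-1,"slide":[1,0,49.5],"delta_rot":[0,0,0]}
  ]
}}

```text
time: 31.9
position: [0.4338, 0.3302, 0.031]
tool_rot: [0.151, 3.138, -0.0]
ft_force: [0.2, 0.3, -0.9]
grip_width: 0.683
grip_force: 30.0
```

{"op": "send_rows", "data": {
  "motion": [
    {"claw":-1,"slide":[0,0,0.8],"delta_rot":[0,0,0]},
    {"claw":-1,"slide":[0,0,0.8],"delta_rot":[0,0,0]},
    {"claw":-1,"slide":[0,0,0.8],"delta_rot":[0,0,0]}
  ]
}}

```text
time: 32.2
position: [0.4339, 0.3305, 0.0308]
tool_rot: [0.15, 3.137, 0.001]
ft_force: [-0.6, 0.4, -0.0]
grip_width: 0.686
grip_force: 30.0
```

```bash
python3 where.py
```

```text
32.2 (np.float64(0.4339), np.float64(0.3305), np.float64(0.0308), np.float64(-5.49)) tilt [0.001 0.001] F [-0.6  0.4 -0. ] grip 0.686 30.0
```

{"op": "send_rows", "data": {
  "motion": [
    {"claw":1,"slide":[0,0,0],"delta_rot":[0,0,0]},
    {"claw":1,"slide":[0,0,0],"delta_rot":[0,0,0]},
    {"claw":1,"slide":[0,0,0],"delta_rot":[0,0,0]},
    {"claw":1,"slide":[0,0,0],"delta_rot":[0,0,0]}
  ]
}}

```text
time: 32.6
position: [0.4337, 0.3303, 0.0304]
tool_rot: [0.15, 3.138, 0.0]
ft_force: [0.4, -1.6, 0.2]
grip_width: 0.952
grip_force: 0.0
```

{"op": "send_rows", "data": {
  "motion": [
    {"claw":1,"slide":[0,0,-30],"delta_rot":[0,0,0]},
    {"claw":1,"slide":[0,0,-80],"delta_rot":[0,0,0]},
    {"claw":1,"slide":[0,0,-80],"delta_rot":[0,0,0]},
    {"claw":1,"slide":[0,0,-80],"delta_rot":[0,0,0]}
  ]
}}

```text
time: 33.0
position: [0.4344, 0.331, 0.1119]
tool_rot: [0.15, 3.136, 0.004]
ft_force: [1.0, -1.2, -0.4]
grip_width: 0.998
grip_force: 0.0
```

```bash
python3 where.py .53,.22,.13,-11.3 .655,.2,.2,-11.3
```

```text
33.0 (np.float64(0.4344), np.float64(0.331), np.float64(0.1119), np.float64(-5.48)) tilt [0.002 0.003] F [ 1.  -1.2 -0.4] grip 0.998 0.0
(0.53, 0.22, 0.13, -11.3) slide [-105.8 -101.4  -18.1] rz 0.102 dist 148
(0.655, 0.2, 0.2, -11.3) slide [-126.5    4.9  -70. ] rz -0.0 dist 145
```

{"op": "send_rows", "data": {
  "motion": [
    {"claw":1,"slide":[-106,-101,-18],"delta_rot":[0,0,0.102]},
    {"claw":1,"slide":[-106,-101,-18],"delta_rot":[0,0,0.102]},
    {"claw":1,"slide":[-106,-101,-18],"delta_rot":[0,0,0.102]},
    {"claw":1,"slide":[-106,-101,-18],"delta_rot":[0,0,0.102]}
  ]
}}

```text
time: 33.4
position: [0.5338, 0.2113, 0.1279]
tool_rot: [0.327, 3.121, -0.007]
ft_force: [0.1, -1.0, 0.9]
grip_width: 1.0
grip_force: 0.0
```

{"op": "send_rows", "data": {
  "motion": [
    {"claw":1,"slide":[-126,5,-70],"delta_rot":[0,0,0]},
    {"claw":1,"slide":[-126,5,-70],"delta_rot":[0,0,0]},
    {"claw":1,"slide":[-126,5,-70],"delta_rot":[0,0,0]},
    {"claw":1,"slide":[-126,5,-70],"delta_rot":[0,0,0]},
    {"claw":1,"slide":[-126,5,-70],"delta_rot":[0,0,0]}
  ]
}}

```text
time: 33.9
position: [0.6535, 0.1993, 0.1963]
tool_rot: [-0.312, -3.124, 0.002]
ft_force: [-0.3, -0.7, -1.2]
grip_width: 0.997
grip_force: 0.0
```

{"op": "send_rows", "data": {
  "motion": [
    {"claw":1,"slide":[0,0,0],"delta_rot":[0,0,0]},
    {"claw":1,"slide":[0,0,0],"delta_rot":[0,0,0]},
    {"claw":1,"slide":[0,0,0],"delta_rot":[0,0,0]}
  ]
}}

```text
time: 34.2
position: [0.6526, 0.2004, 0.1976]
tool_rot: [-0.308, -3.125, -0.0]
ft_force: [0.8, -0.2, 0.7]
grip_width: 1.002
grip_force: 0.0
```

```bash
python3 where.py .5747,.1315,.08,-11.4; python3 -c "
from h import *
i=snap('wrist','w11')
cv2.imwrite('pics/w11v.png',cv2.resize(i['color'][:250,140:],(800,476),interpolation=cv2.INTER_CUBIC))"
```

```text
34.2 (np.float64(0.6526), np.float64(0.2004), np.float64(0.1976), np.float64(-11.26)) tilt [-0.002  0.   ] F [ 0.8 -0.2  0.7] grip 1.002 0.0
(0.5747, 0.1315, 0.08, -11.4) slide [ 62.9 -82.8 117.6] rz 0.002 dist 157
```

View pics/w11v.png

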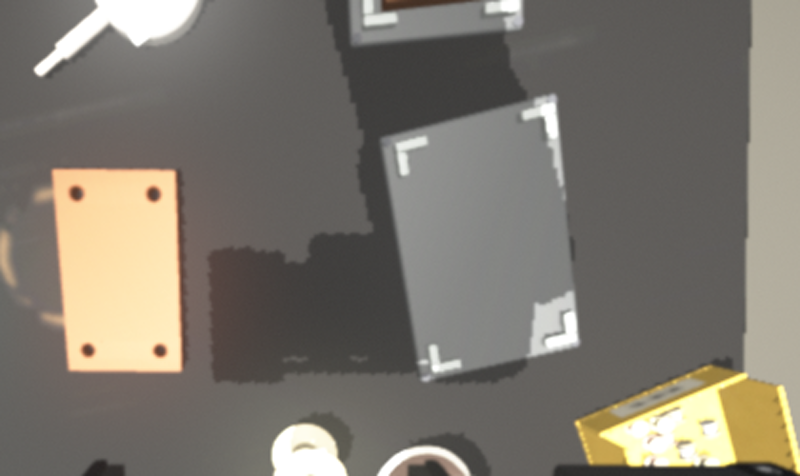

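w11: large cheek corners at (53,169)–(182,372), nest_large (381,138)–(579,345), small cheek sitting in its nest at the top.

```bash
python3 - <<'E'
from h import *
w=load('w11'); f=lambda p,z:atz(w,(p[0]*.525-.3+140,p[1]*.5252-.3),z)
for n,P,z in [('large',[(53,169),(178,169),(182,372),(68,371)],.012),('holes',[(76,193),(153,193),(160,350),(88,350)],.012),('nest',[(381,138),(554,95),(579,345),(424,381)],.006)]:
    X=np.array([f(p,z) for p in P])[:,:2]; print(n,np.round(X.mean(0),4),np.round(np.linalg.norm(X-np.roll(X,-1,0),axis=1),3),[round(np.degrees(np.arctan2(*(X[i]-X[j])[::-1])),1) for i,j in((1,0),(2,3),(3,0),(2,1))])
E
python3 where.py .5747,.1315,.08,-11.4
```

```text
large [0.5752 0.1323] [0.067 0.111 0.067 0.111] [np.float64(78.8), np.float64(78.2), np.float64(-12.3), np.float64(-12.4)]
holes [0.5748 0.1318] [0.042 0.086 0.042 0.086] [np.float64(78.7), np.float64(78.7), np.float64(-11.6), np.float64(-11.5)]
nest [0.6004 0.3377] [0.093 0.138 0.093 0.139] [np.float64(91.7), np.float64(92.3), np.float64(2.6), np.float64(2.4)]
34.25 (np.float64(0.653), np.float64(0.2003), np.float64(0.1979), np.float64(-11.27)) tilt [-0.001  0.   ] F [-0.2 -0.2  0.1] grip 1.001 0.0
(0.5747, 0.1315, 0.08, -11.4) slide [ 63.3 -82.8 117.9] rz 0.002 dist 157
```

{"op": "send_rows", "data": {
  "motion": [
    {"claw":1,"slide":[63,-83,110],"delta_rot":[0,0,0.002]},
    {"claw":1,"slide":[63,-83,110],"delta_rot":[0,0,0.002]},
    {"claw":1,"slide":[63,-83,110],"delta_rot":[0,0,0.002]},
    {"claw":1,"slide":[63,-83,110],"delta_rot":[0,0,0.002]}
  ]
}}

```text
time: 34.65
position: [0.5661, 0.1252, 0.0811]
tool_rot: [-0.318, -3.109, 0.011]
ft_force: [-0.5, -0.5, 0.3]
grip_width: 1.001
grip_force: 0.0
```

{"op": "send_rows", "data": {
  "motion": [
    {"claw":1,"slide":[0,0,0],"delta_rot":[0,0,0]},
    {"claw":1,"slide":[0,0,0],"delta_rot":[0,0,0]},
    {"claw":1,"slide":[0,0,0],"delta_rot":[0,0,0]},
    {"claw":1,"slide":[0,0,0],"delta_rot":[0,0,0]}
  ]
}}

```text
time: 35.05
position: [0.5775, 0.1318, 0.0897]
tool_rot: [0.311, 3.123, 0.002]
ft_force: [-0.1, -0.5, -0.6]
grip_width: 1.005
grip_force: 0.0
```

```bash
python3 where.py .5747,.1315,.026,-11.4
```

```text
35.05 (np.float64(0.5775), np.float64(0.1318), np.float64(0.0897), np.float64(-11.38)) tilt [0.003 0.001] F [-0.1 -0.5 -0.6] grip 1.005 0.0
(0.5747, 0.1315, 0.026, -11.4) slide [ 2.7 -0.8 63.7] rz 0.0 dist 64
```

{"op": "send_rows", "data": {
  "motion": [
    {"claw":1,"slide":[1.5,0,35],"delta_rot":[0,0,0]},
    {"claw":1,"slide":[1.5,0,54],"delta_rot":[0,0,0]},
    {"claw":1,"slide":[1.5,0,61],"delta_rot":[0,0,0]},
    {"claw":1,"slide":[1.5,0,63],"delta_rot":[0,0,0]},
    {"claw":1,"slide":[1.5,0,63],"delta_rot":[0,0,0]}
  ]
}}

```text
time: 35.55
position: [0.5753, 0.1312, 0.0261]
tool_rot: [0.313, 3.125, 0.001]
ft_force: [-0.5, -0.6, -0.2]
grip_width: 0.997
grip_force: 0.0
```

{"op": "send_rows", "data": {
  "motion": [
    {"claw":-1,"slide":[0,0,0],"delta_rot":[0,0,0]},
    {"claw":-1,"slide":[0,0,0],"delta_rot":[0,0,0]},
    {"claw":-1,"slide":[0,0,0],"delta_rot":[0,0,0]},
    {"claw":-1,"slide":[0,0,0],"delta_rot":[0,0,0]},
    {"claw":-1,"slide":[0,0,0],"delta_rot":[0,0,0]}
  ]
}}

```text
time: 36.05
position: [0.5748, 0.1312, 0.0259]
tool_rot: [0.313, 3.125, 0.001]
ft_force: [-0.3, 0.4, 3.1]
grip_width: 0.753
grip_force: 30.0
```

```bash
python3 where.py
```

```text
36.05 (np.float64(0.5748), np.float64(0.1312), np.float64(0.0259), np.float64(-11.45)) tilt [0.001 0.001] F [-0.3  0.4  3.1] grip 0.753 30.0
```

{"op": "send_rows", "data": {
  "motion": [
    {"claw":-1,"slide":[0,0,-20],"delta_rot":[0,0,0]},
    {"claw":-1,"slide":[0,0,-60],"delta_rot":[0,0,0]},
    {"claw":-1,"slide":[0,0,-80],"delta_rot":[0,0,0]},
    {"claw":-1,"slide":[0,0,-80],"delta_rot":[0,0,0]},
    {"claw":-1,"slide":[0,0,-80],"delta_rot":[0,0,0]}
  ]
}}

```text
time: 36.55
position: [0.574, 0.131, 0.1048]
tool_rot: [-0.313, -3.126, -0.0]
ft_force: [0.1, 0.4, -2.6]
grip_width: 0.755
grip_force: 30.0
```

```bash
python3 where.py .59,.235,.105,2.2 .6,.3373,.08,2.2
```

```text
36.55 (np.float64(0.574), np.float64(0.131), np.float64(0.1048), np.float64(-11.44)) tilt [-0.  0.] F [ 0.1  0.4 -2.6] grip 0.755 30.0
(0.59, 0.235, 0.105, 2.2) slide [  4.9 105.1  -0.2] rz -0.238 dist 105
(0.6, 0.3373, 0.08, 2.2) slide [-13.9 101.8  25. ] rz -0.0 dist 106
```

{"op": "send_rows", "data": {
  "motion": [
    {"claw":-1,"slide":[5,105,-10],"delta_rot":[0,0,-0.238]},
    {"claw":-1,"slide":[5,105,-10],"delta_rot":[0,0,-0.238]},
    {"claw":-1,"slide":[5,105,-10],"delta_rot":[0,0,-0.238]},
    {"claw":-1,"slide":[5,105,-10],"delta_rot":[0,0,-0.238]}
  ]
}}

```text
time: 36.95
position: [0.5886, 0.2373, 0.1129]
tool_rot: [0.066, -3.138, 0.001]
ft_force: [-0.5, -0.5, -2.5]
grip_width: 0.753
grip_force: 30.0
```

{"op": "send_rows", "data": {
  "motion": [
    {"claw":-1,"slide":[-14,102,35],"delta_rot":[0,0,0]},
    {"claw":-1,"slide":[-14,102,35],"delta_rot":[0,0,0]},
    {"claw":-1,"slide":[-14,102,35],"delta_rot":[0,0,0]},
    {"claw":-1,"slide":[-14,102,35],"delta_rot":[0,0,0]},
    {"claw":-1,"slide":[-14,102,35],"delta_rot":[0,0,0]}
  ]
}}

```text
time: 37.45
position: [0.6008, 0.3339, 0.0793]
tool_rot: [0.056, -3.14, 0.005]
ft_force: [1.4, -0.9, -0.7]
grip_width: 0.757
grip_force: 30.0
```

{"op": "send_rows", "data": {
  "motion": [
    {"claw":-1,"slide":[0,0,0],"delta_rot":[0,0,0]},
    {"claw":-1,"slide":[0,0,0],"delta_rot":[0,0,0]},
    {"claw":-1,"slide":[0,0,0],"delta_rot":[0,0,0]},
    {"claw":-1,"slide":[0,0,0],"delta_rot":[0,0,0]},
    {"claw":-1,"slide":[0,0,0],"delta_rot":[0,0,0]}
  ]
}}

```text
time: 37.95
position: [0.6005, 0.3372, 0.0806]
tool_rot: [-0.06, 3.141, 0.0]
ft_force: [-0.3, -0.4, -0.8]
grip_width: 0.754
grip_force: 30.0
```

```bash
python3 where.py .6,.3373,.033,2.2
```

```text
37.95 (np.float64(0.6005), np.float64(0.3372), np.float64(0.0806), np.float64(2.18)) tilt [0. 0.] F [-0.3 -0.4 -0.8] grip 0.754 30.0
(0.6, 0.3373, 0.033, 2.2) slide [ 0.5  0.1 47.6] rz -0.0 dist 48
```

{"op": "send_rows", "data": {
  "motion": [
    {"claw":-1,"slide":[0,0,25],"delta_rot":[0,0,0]},
    {"claw":-1,"slide":[0,0,37],"delta_rot":[0,0,0]},
    {"claw":-1,"slide":[0,0,43],"delta_rot":[0,0,0]},
    {"claw":-1,"slide":[0,0,47],"delta_rot":[0,0,0]},
    {"claw":-1,"slide":[0,0,48],"delta_rot":[0,0,0]}
  ]
}}

```text
time: 38.45
position: [0.6005, 0.3374, 0.0321]
tool_rot: [0.06, -3.141, 0.0]
ft_force: [0.2, -0.3, -1.2]
grip_width: 0.753
grip_force: 30.0
```

{"op": "send_rows", "data": {
  "motion": [
    {"claw":-1,"slide":[0,0,0.6],"delta_rot":[0,0,0]},
    {"claw":-1,"slide":[0,0,0.6],"delta_rot":[0,0,0]},
    {"claw":-1,"slide":[0,0,0.6],"delta_rot":[0,0,0]}
  ]
}}

```text
time: 38.75
position: [0.6008, 0.3375, 0.0323]
tool_rot: [-0.06, 3.14, 0.001]
ft_force: [0.2, 0.4, -1.5]
grip_width: 0.757
grip_force: 30.0
```

```bash
python3 where.py
```

```text
38.75 (np.float64(0.6008), np.float64(0.3375), np.float64(0.0323), np.float64(2.19)) tilt [0.001 0.001] F [ 0.2  0.4 -1.5] grip 0.757 30.0
```

Contact at the floor height. Release, rise and take a final look.

{"op": "send_rows", "data": {
  "motion": [
    {"claw":1,"slide":[0,0,0],"delta_rot":[0,0,0]},
    {"claw":1,"slide":[0,0,0],"delta_rot":[0,0,0]},
    {"claw":1,"slide":[0,0,0],"delta_rot":[0,0,0]},
    {"claw":1,"slide":[0,0,0],"delta_rot":[0,0,0]}
  ]
}}

```text
time: 39.15
position: [0.6006, 0.3374, 0.0319]
tool_rot: [-0.06, 3.141, 0.0]
ft_force: [0.5, 0.8, 0.9]
grip_width: 0.969
grip_force: 0.0
```

{"op": "send_rows", "data": {
  "motion": [
    {"claw":1,"slide":[0,0,-30],"delta_rot":[0,0,0]},
    {"claw":1,"slide":[0,0,-80],"delta_rot":[0,0,0]},
    {"claw":1,"slide":[0,0,-130],"delta_rot":[0,0,0]},
    {"claw":1,"slide":[0,0,-170],"delta_rot":[0,0,0]},
    {"claw":1,"slide":[0,0,-170],"delta_rot":[0,0,0]}
  ]
}}

```text
time: 39.65
position: [0.6039, 0.3389, 0.2101]
tool_rot: [-0.06, 3.13, 0.011]
ft_force: [0.8, -0.3, -0.0]
grip_width: 1.0
grip_force: 0.0
```

{"op": "send_rows", "data": {
  "motion": [
    {"claw":1,"slide":[-80,-170,0],"delta_rot":[0,0,0]},
    {"claw":1,"slide":[-80,-170,0],"delta_rot":[0,0,0]},
    {"claw":1,"slide":[-80,-170,0],"delta_rot":[0,0,0]},
    {"claw":1,"slide":[-80,-170,0],"delta_rot":[0,0,0]},
    {"claw":1,"slide":[-80,-170,0],"delta_rot":[0,0,0]}
  ]
}}

```text
time: 40.15
position: [0.6894, 0.1604, 0.2011]
tool_rot: [-0.042, 3.14, -0.009]
ft_force: [0.3, -0.5, -0.2]
grip_width: 1.003
grip_force: 0.0
```

{"op": "send_rows", "data": {
  "motion": [
    {"claw":1,"slide":[0,0,0],"delta_rot":[0,0,0]},
    {"claw":1,"slide":[0,0,0],"delta_rot":[0,0,0]},
    {"claw":1,"slide":[0,0,0],"delta_rot":[0,0,0]},
    {"claw":1,"slide":[0,0,0],"delta_rot":[0,0,0]},
    {"claw":1,"slide":[0,0,0],"delta_rot":[0,0,0]}
  ]
}}

```text
time: 40.65
position: [0.6865, 0.1717, 0.2017]
tool_rot: [-0.063, 3.141, 0.001]
ft_force: [-0.1, -0.1, -0.3]
grip_width: 1.001
grip_force: 0.0
```

```bash
python3 where.py; python3 -c "
from h import *
i=snap('wrist','w12')
s=snap('scene','s12')
a=cv2.resize(i['color'][:250],(672,300),interpolation=cv2.INTER_CUBIC); b=cv2.resize(s['color'][130:340,100:560],(672,300),interpolation=cv2.INTER_CUBIC)
cv2.imwrite('pics/fin.png',np.vstack([a,b]))"
```

```text
40.65 (np.float64(0.6865), np.float64(0.1717), np.float64(0.2017), np.float64(2.28)) tilt [0. 0.] F [-0.1 -0.1 -0.3] grip 1.001 0.0
```

View pics/fin.png

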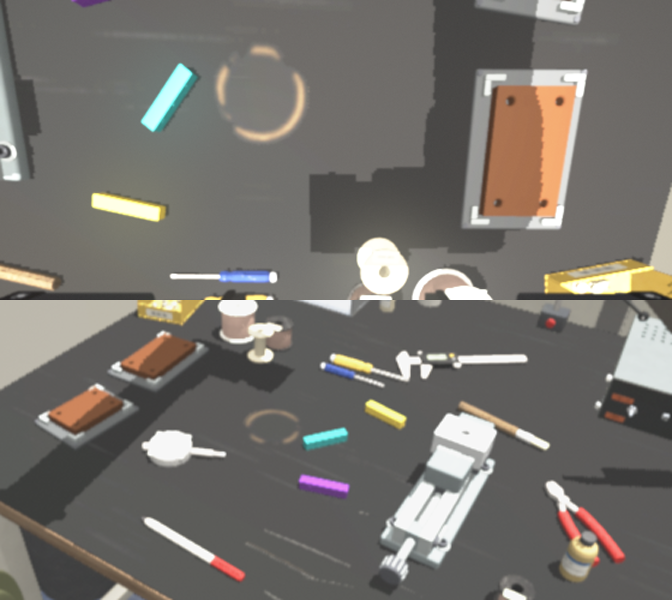

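Final view: both cheeks lie flat in their nests (top view (528,150), scene (155,355) and (88,410)). The core is clamped in the vise at (463,435) and the gauge is still at (170,447).

```bash
python3 -c "
from bench import ctrl
print(ctrl.close_job())"
```

```text
the job is handed in; nothing more can be done
None
```

The job is handed in, but no verdict came back. My last pictures show both parallels on the bed with the core seated on them and clamped between the jaws, each cheek flat in its nest, and the gauge where it lay.

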